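Sort terminal block and relays into their containers

ROBOT

A 6-joint arm with a two-finger parallel gripper is mounted at the origin on a cart in front of the work surface, level with it; the furniture and walls round the work are solid. World frame = base frame: x ahead of the robot, y to its left, z up, the work surface at z = 0. Lengths are in m, angles in degrees, forces in N, time in s.
With the tool pointing down it reaches from about 0.25 to 0.725 m from the base axis. Payload 9.7 kg.
Tool frame: the origin (TCP) lies between the finger pads; the fingertips stand bot.tcp_to_tips ahead of it and the grasp point (between the pads) lies 2 mm behind it (bot.tcp_to_tips is the distance from the TCP to the fingertips, in m); z points along the fingers, y is the line along which they close (so a half turn about z gives the same grasp; the last joint's range is limited). The gripper opens to 85 mm and grips with 20 to 120 N. Pads are 22 mm wide; open, the fingers measure 114 mm over their backs; the gripper's body (76 mm by 85 mm) begins 54 mm behind the grasp point. The pads swing forward as they close: fully open they stand 13 mm farther back than shut.
Start: joints at [63.999, 4.979, 10.078, 95.1, 0, 90], TCP at [0.241, 0.494, 0.227] pointing down, gripper open.
Joint ranges: [-179.16, 179.16], [-48.56, 103.87], [-65.8, 70.77], [-126.05, 130.52], [-82.76, 87.17], [-180, 180]. Speed limits (degrees/s): [127.2, 127.2, 147.25, 180, 180, 180].

INTERFACE

Orientations are given as [roll, pitch, yaw] about the fixed x, y, z axes, in that order (R = Rz(yaw) Ry(pitch) Rx(roll)).
In Python, from workcell import sensors, camera, camera_params, bot gives the robot as it stands.
- The arm moves only by the tool apply_moves, never from a script. Its argument "motion" is a list of rows, each an object with "jaw": the opening, from -1 (shut) to 1 (fully open); "xyz": the shift along the tool's x, y, z in mm, a list of three; "twist": the turn about the tool's z in rad. A call has 1 to 5 rows; each row is the pose to reach, as a shift and turn from the pose commanded when the call began, along the tool's axes at that moment; what a row does not reach only later rows make up. A row lasts 1/8 s, in which the tool goes at most 62.5 mm and 10.7 degrees, less where a joint would pass 70% of its speed; a pose out of reach is approached as far as the arm can. A call with a gripper value outside its range is refused whole. The fingers move at their own pace and stop on an object; "grip_force" is the grip in N (left out, the last holds). Time passes only in rows, so rows that repeat a pose let the fingers close. It gives the time, the measured TCP pose, the force, the opening and the grip force at its end, in the units of the state.
- sensors.get_obs(): the state, without advancing time (a new reading comes with each control period).
- camera(name): name is "scene" or "top"; returns (picture, depth): 400x640x3 uint8, red, green, blue; 400x640 float32, m along the optical axis (not along the pixel's ray), 0 where there is no reading.
- camera_params(name): a dict with "mtx" (3x3 intrinsics, pixels), "rvec" (rotation vector, rad) and "tvec" (3), from world to camera coordinates, as OpenCV has them. Camera axes: x right, y down, z forward; pixel columns grow to the right and rows downward; lengths in m; the calibration is good to about 2 mm. A picture is of the moment at which its call begins. camera_params takes no time and is no camera call.
- bot.job_done(): hands the job in; it is judged then, once.
The state is a dict: "time": time; "q": joint angles; "qd": joint speeds; "joint_efforts": joint torques, N m; "ee_pos": TCP position; "tcp_rot": TCP orientation; "wrist_force": force on the tool from outside, world axes, zero at the start; "torque": the same for the moment, N m; "opening": finger opening in m; "grasp_force": force on a finger pad.
Only numpy, scipy, OpenCV 4.12 (cv2) and the standard library are available. Lean on these libraries where they do the work, as an engineer would, in place of code of your own. Each camera call takes 0.05 s, during which the arm holds its last target. There are 200 camera calls.

TASK

Sort the three loose parts back into their containers: stand both relays upright on the floor of the black tray, in its compartments, and file the flat terminal block on edge in any one slot of the grey file box, all the way down on its long straight edge with the narrow end up. The slots have no room for fingers beside the block's ends, so you will have to put it down and take it again by its flat faces; the sloping rest is there for that. Set the parts down rather than dropping them, and leave the other things on the bench where they are.

Things in the scene. Friction and masses are not known exactly. Their poses are not given: they have to be found in the camera images.
- terminal: light grey flat plate 40 (x) x 48 (y) x 9 mm (z), lying on its side, z up. Its straight long edge (48 mm) is at x = -20; its ends are straight at y = +-24 from x = -20 to -8, then slant in through y = +-16 at x = 10 to the narrow end, 12 mm wide, at x = 20. Origin: centre of its flat underside. 18 g
- relay_a: a plug-in relay: a block 22 (x) x 28 (y) x 36 mm (z), grey housing on a black foot, standing upright. Origin: centre of its underside. 35 g.
- relay_b: a second relay, the same as relay_a. Origin: centre of its underside.
- tray: black parts tray, fixed, 56 (x) x 108 (y) x 22 mm tall, walls 2 mm. Two dividers 16 mm tall at y = -18 and +18 mm make three compartments, 52 mm in x and 33 mm in y, centred at y = -35.5, 0 and +35.5 mm; floor at z = 3 mm (the tiny bits shown in it are flat and in nobody's way). Origin: centre of its underside
- file_box: grey box with three narrow slots, fixed, 54 (x) x 66 (y) x 26 mm tall, walls 3 mm, white label on its -x side. The slots lie side by side, centred at x = -17, 0 and +17 mm; each is 14 mm wide (x), 60 mm long (y), open at the top, floor at z = 3 mm. Origin: centre of its underside
- rest: sloping rest, fixed: a plate rising at 45 degrees towards the rest's -x, 30 mm wide (y), 4 mm thick, its face 25 mm long from lip corner to top edge, so that a longer flat part laid on it stands out at the top. A post 12 x 26 mm at x = 6 mm carries it on a dark foot 80 (x) x 64 (y) x 6 mm. Origin: centre of the foot's underside
- rest_corner (a point): mid-width point in the corner between the rest's sloping face and the lip at its lower end, 50 mm above the bench, 12 mm towards +x from the rest's origin; axes as the rest's. The lip is square to the slope, 6 mm high, 4 mm thick, as wide as the slope
- pill_bottle: bystander: white screw-cap bottle, 40 mm across, 80 mm tall, standing. Origin: centre of its underside. To be left alone.
- gauge_block: bystander: steel drilling jig, a 32x50x16 mm block with three holes in its top. Origin: centre of its underside. To be left alone.
- tape_blue: bystander: roll of tape lying flat, 60 mm across, 19 mm tall. Origin: centre of its underside. To be left alone.
- side_cutter: bystander: side cutters with red handles, 45x146x13 mm, long axis y. Origin: centre of its underside. To be left alone.
- marker_0: bystander: marker pen, 15x116x16 mm, long axis y. Origin: centre of its underside. To be left alone.
- screwdriver_1: bystander: screwdriver with an orange handle, 22x197x23 mm, long axis y. Origin: centre of its underside. To be left alone.
Things that resemble listed ones, but are neither listed nor needed, are in the scene too. Leave any orange look-alike of the tray alone.

How it is judged:
By the outcome, as a careful person would: the job done as asked, in the order asked, and still so for the second after the job is handed in, with the robot touching nothing.
It also fails if it takes over 72 s, if anything falls off the work surface, if the arm or the gripper's body presses on something with over 40 N, if the wrist force passes 120 N, or if a joint passes its speed limit or range.

## Working session

There is one attempt and no reset: what is moved stays moved. The work goes in short steps, Python scripts to look and compute and a tool call to move; the robot and the scene stay as the last step left them, time stands still between calls to the robot, and variables do not carry over. Pictures are saved under pics/ and viewed, at most 10 in all, crops included, and the job is handed in when it is done.

Besides the shell and the picture viewer there is one more tool, called after "Emit:" by a JSON object that holds its "method" and its "body", one argument or row to a line. apply_moves: Moves the arm, as the interface text tells. Its arguments: {"type":"object","properties":{"motion":{"type":"array","items":{"type":"object","properties":{"jaw":{"type":"number"},"xyz":{"type":"array","items":{"type":"number"}},"twist":{"type":"number"}}}},"grip_force":{"type":"number"}},"required":["motion"]}

```bash
mkdir -p pics; ls
python3 - <<'E'
from workcell import sensors,camera,camera_params,bot
import cv2,numpy as np
for n in("scene","top"):
    p,d=camera(n); cv2.imwrite(f"pics/{n}0.png",p[:,:,::-1]); np.save(f"pics/{n}0.npy",d)
    c=camera_params(n);R=cv2.Rodrigues(np.array(c["rvec"]))[0]
    print(n,c["mtx"],(-R.T@np.array(c["tvec"]).ravel()).round(3),R.round(2),(d>0).mean())
print(sensors.get_obs(),bot.tcp_to_tips)
E
```

```text
pics
scene [[420.18060299   0.         320.84751885]
 [  0.         420.18060299 198.52570494]
 [  0.           0.           1.        ]] [-0.241 -0.609  0.718] [[ 0.62 -0.78 -0.01]
 [-0.45 -0.35 -0.83]
 [ 0.65  0.51 -0.56]] 0.995875
top [[429.42699513   0.         324.2344991 ]
 [  0.         429.42699513 200.42942731]
 [  0.           0.           1.        ]] [ 0.359 -0.018  1.292] [[ 0.02 -1.    0.01]
 [-0.99 -0.02 -0.11]
 [ 0.11 -0.01 -0.99]] 0.9958046875
{'time': 0.1, 'q': array([ 6.39992907e+01,  5.00679890e+00,  1.00376265e+01,  9.51008841e+01,
       -1.27617374e-03,  8.99998524e+01]), 'qd': array([-0.14685305, -0.03033446,  0.1133194 ,  0.05193033, -0.03583015,
       -0.01345583]), 'joint_efforts': array([-4.43161275e-05, -5.21563768e+01,  4.65653443e+01,  1.59375760e-02,
       -2.08044611e-05, -6.59404435e-06]), 'ee_pos': array([0.24101488, 0.4941235 , 0.22625277]), 'tcp_rot': array([-1.79929943e+02,  1.27599234e-03,  1.53999440e+02]), 'wrist_force': array([ 0.06258675, -0.41890447, -0.6615501 ]), 'torque': array([0.02229192, 0.01729226, 0.02031977]), 'grasp_force': 0.0, 'opening': 0.08574875553348175} 0.017
```

View pics/scene0.png

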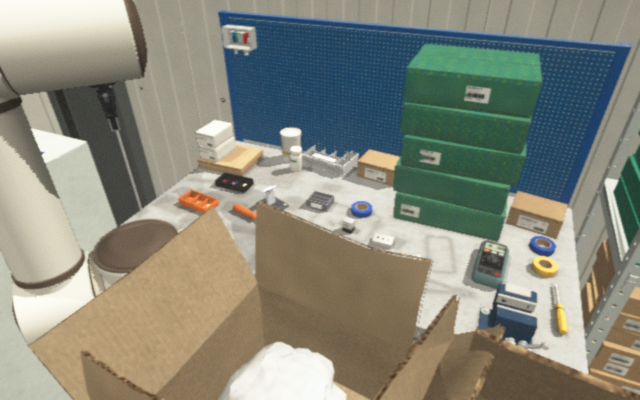

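View pics/top0.png

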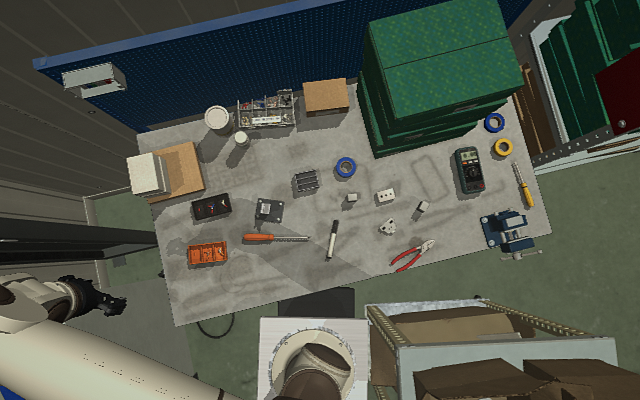

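```bash
cat > h.py <<'E'
from workcell import sensors,camera,camera_params,bot
import cv2,numpy as np
def cam(n):
    c=camera_params(n);return np.array(c["mtx"]),cv2.Rodrigues(np.array(c["rvec"]))[0],np.array(c["tvec"]).ravel()
def ray(n,uv):
    K,R,t=cam(n);return -R.T@t, R.T@np.linalg.inv(K)@np.array([uv[0],uv[1],1.])
def onz(n,uv,z):
    o,d=ray(n,uv);return o+d*(z-o[2])/d[2]
def cloud(n,D):
    K,R,t=cam(n);v,u=np.mgrid[:400,:640];P=np.stack([u,v,np.ones_like(u)],-1)@np.linalg.inv(K).T*D[...,None]
    return (P-t)@R
def proj(n,X):
    K,R,t=cam(n);p=(np.atleast_2d(X)@R.T+t)@K.T;return p[:,:2]/p[:,2:]
E
python3 - <<'E'
from h import *
p=cv2.imread("pics/top0.png")
a=cv2.resize(p[160:260,180:440],None,fx=3,fy=3,interpolation=cv2.INTER_CUBIC)
s=cv2.imread("pics/scene0.png")
b=cv2.resize(s[165:265,175:435],None,fx=3,fy=3,interpolation=cv2.INTER_CUBIC)
cv2.imwrite("pics/crop.png",np.vstack([a,b]))
D=np.load("pics/top0.npy");C=cloud("top",D);
for n,(u,v) in dict(relA=(352,197),relB=(422,208),gauge=(386,196),term=(388,227),box=(305,181),rest=(264,209),restfoot=(278,222),tray=(210,207),table=(350,270)).items(): print(n,C[v,u].round(4))
D2=np.load("pics/scene0.npy");C2=cloud("scene",D2)
for n,(u,v) in dict(relA=(348,225),table=(300,215),gauge=(382,240)).items(): print(n,C2[v,u].round(4))
for n,(u,v) in dict(relA=(352,197),relB=(422,208),term=(388,227),tray=(210,207)).items(): print(n,proj("scene",C[v,u]).round(1))
E
```

```text
relA [ 0.5086 -0.1059  0.0393]
relB [ 0.4809 -0.3127  0.0359]
gauge [ 0.5165 -0.2094  0.0166]
term [ 0.4243 -0.217   0.0085]
box [0.5586 0.0348 0.0036]
rest [0.4663 0.149  0.0545]
restfoot [ 0.4331  0.1135 -0.0063]
tray [0.4733 0.3185 0.0027]
table [ 0.2946 -0.1056  0.0026]
relA [ 0.4948 -0.1141  0.027 ]
table [ 0.4793  0.0424 -0.0022]
gauge [ 0.5099 -0.2113  0.0153]
relA [[348.6 217.7]]
relB [[412.7 256.4]]
term [[365.5 260.8]]
tray [[233.1 183. ]]
```

View pics/crop.png

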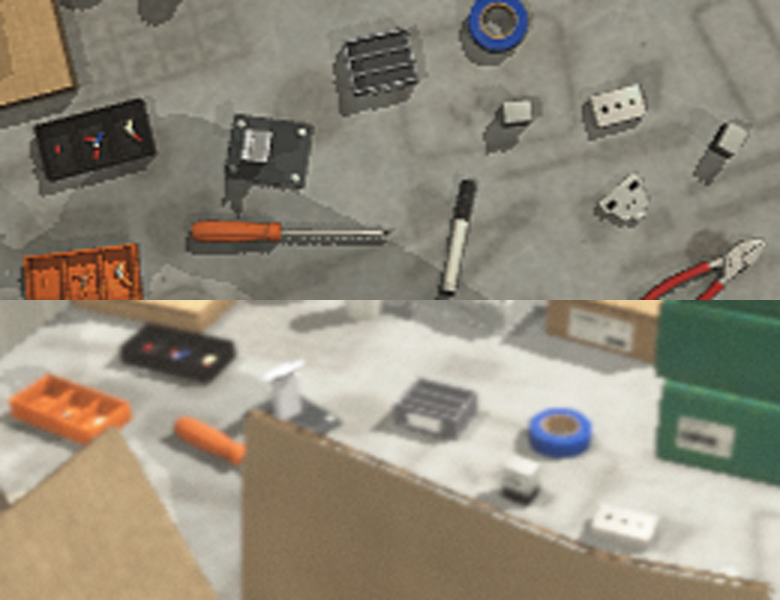

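Pictures: top view shows relays at (352,197) and (422,208), the terminal at (388,227), the drilling jig at (386,196), file box at (305,181), rest at (268,211), black tray at (210,207), orange look-alike tray at (207,253), marker (332,238), cutters (413,255). In the scene view, relay_b and the terminal are hidden by the carton. Possible confusions are the jig with a relay (three holes, so jig), tray orange/black, and bottle (241,138) with tub (216,118). The crop confirms the choices.

```bash
cat > seg.py <<'E'
from h import *
F=6
def rect(img,n,box,thr,z,dark=False,k=3,draw=None):
    u0,v0,u1,v1=box
    g=cv2.cvtColor(img,cv2.COLOR_BGR2GRAY)[v0:v1,u0:u1]
    g=cv2.resize(g,None,fx=F,fy=F,interpolation=cv2.INTER_CUBIC)
    m=((g<thr) if dark else (g>thr)).astype(np.uint8)
    m=cv2.morphologyEx(m,cv2.MORPH_CLOSE,np.ones((k,k)))
    c=max(cv2.findContours(m,cv2.RETR_EXTERNAL,cv2.CHAIN_APPROX_NONE)[0],key=cv2.contourArea)[:,0]
    uv=(c+.5)/F-.5+[u0,v0]
    P=np.array([onz(n,q,z)[:2] for q in uv])
    (cx,cy),(w,h),a=cv2.minAreaRect((P*1e4).astype(np.float32))
    if draw is not None: draw.append((uv,z))
    return np.r_[cx,cy,w,h]/1e4,a,P
E
python3 - <<'E'
from seg import *
p=cv2.imread("pics/top0.png");s=cv2.imread("pics/scene0.png");dr=[]
def show(name,r): print(name,r[0].round(4),round(r[1],1),"area mm2",round(cv2.contourArea((r[2]*1e3).astype(np.float32))))
show("relA",rect(p,"top",(343,186,362,206),150,.036,draw=dr))
show("relB",rect(p,"top",(412,198,432,216),125,.036,draw=dr))
show("tray",rect(p,"top",(187,190,236,224),50,.022,True,25,draw=dr))
show("box",rect(p,"top",(290,166,324,194),70,.026,True,25,draw=dr))
show("foot",rect(p,"top",(252,195,288,227),85,.006,True,25,draw=dr))
show("restplate",rect(p,"top",(258,200,274,216),125,.06,draw=dr))
show("term",rect(p,"top",(376,215,400,237),150,.009,k=13,draw=dr))
# zoom mosaic
def z(b,f): 
    i=cv2.resize(p[b[1]:b[3],b[0]:b[2]],None,fx=f,fy=f,interpolation=cv2.INTER_CUBIC)
    for uv,_ in dr: cv2.polylines(i,[((uv-[b[0],b[1]]+.5)*f).astype(int)],True,(0,255,0),1)
    return i
a=[z(b,8) for b in [(187,188,237,225),(250,192,290,229),(288,162,328,199)]]
c=[z(b,10) for b in [(340,184,366,208),(410,196,436,220),(374,214,400,238)]]
A=np.hstack([cv2.resize(np.hstack(a),(780,222)) ]);C=np.hstack(c)
cv2.imwrite("pics/seg.png",np.vstack([A,C]))
E
```

```text
relA [ 0.5107 -0.1068  0.0196  0.0255] 7.7 area mm2 427
relB [ 0.4856 -0.3113  0.0586  0.0535] 89.9 area mm2 2170
tray [0.4736 0.3104 0.0588 0.1107] 15.9 area mm2 6224
box [0.5509 0.0357 0.0657 0.0772] 12.3 area mm2 3565
foot [0.4567 0.1433 0.0841 0.0904] 82.4 area mm2 5753
restplate [0.4684 0.1454 0.0258 0.0293] 83.6 area mm2 674Traceback (most recent call last):
  File "<stdin>", line 10, in <module>
  File "seg.py", line 11, in rect
    P=np.array([onz(n,q,z)[:2] for q in uv])
                ~~~^^^^^^^
  File "h.py", line 8, in onz
    o,d=ray(n,uv);return o+d*(z-o[2])/d[2]
        ~~~^^^^^^
  File "h.py", line 6, in ray
    K,R,t=cam(n);return -R.T@t, R.T@np.linalg.inv(K)@np.array([uv[0],uv[1],1.])
          ~~~^^^
  File "h.py", line 4, in cam
    c=camera_params(n);return np.array(c["mtx"]),cv2.Rodrigues(np.array(c["rvec"]))[0],np.array(c["tvec"]).ravel()
ValueError: time passes only in moves, steps and waits
```

```bash
sed -i 's/^def cam(n):/import functools\n@functools.cache\ndef cam(n):/' h.py
cat > m1.py <<'E'
from seg import *
p=cv2.imread("pics/top0.png");dr=[]
def show(name,r): print(name,r[0].round(4),round(r[1],1),"area mm2",round(cv2.contourArea((r[2]*1e3).astype(np.float32))))
show("relA",rect(p,"top",(343,186,362,206),140,.036,draw=dr))
show("relB",rect(p,"top",(412,198,432,216),150,.036,draw=dr))
show("tray",rect(p,"top",(187,190,236,224),50,.022,True,25,draw=dr))
show("box",rect(p,"top",(290,166,324,194),55,.026,True,25,draw=dr))
show("foot",rect(p,"top",(252,195,288,227),60,.006,True,25,draw=dr))
show("restplate",rect(p,"top",(258,200,274,216),125,.06,draw=dr))
show("term",rect(p,"top",(376,215,400,237),150,.009,k=13,draw=dr))
def z(b,f): 
    i=cv2.resize(p[b[1]:b[3],b[0]:b[2]],None,fx=f,fy=f,interpolation=cv2.INTER_CUBIC)
    for uv,_ in dr: cv2.polylines(i,[((uv-[b[0],b[1]]+.5)*f).astype(int)],True,(0,255,0),1)
    return i
a=[z(b,8) for b in [(187,188,237,225),(250,192,290,229),(288,162,328,199)]]
c=[z(b,10) for b in [(340,184,366,208),(410,196,436,220),(374,214,400,238)]]
A=np.hstack(a);A=cv2.resize(A,(780,222));cv2.imwrite("pics/seg.png",np.vstack([A,np.hstack(c)]))
g=cv2.cvtColor(p,cv2.COLOR_BGR2GRAY)
print(g[200:216:1,412:434:1]);print(g[170:194:2,288:324:2])
E
python3 m1.py
```

```text
relA [ 0.5344 -0.1059  0.0174  0.0557] 0.9 area mm2 583
relB [ 0.4852 -0.324   0.0313  0.0259] 61.5 area mm2 501
tray [0.4736 0.3104 0.0588 0.1107] 15.9 area mm2 6224
box [0.5532 0.0303 0.0613 0.0631] 12.9 area mm2 1930
foot [0.4668 0.1419 0.0786 0.0666] 83.6 area mm2 1775
restplate [0.4684 0.1454 0.0258 0.0293] 83.6 area mm2 674
term [ 0.4389 -0.2213  0.0471  0.0627] 72.1 area mm2 1700
[[133 135 136 139 138 135 129 133 141 152 144 119 118 114 112 122 140 133
  126 127 131 133]
 [133 137 138 140 137 135 135 138 122  56 101 165 168 133 119 117 113 111
  110 127 126 126]
 [132 136 135 137 138 138 144 121  20  39 112 189 185 182 164 132 115 117
  122 133 126 124]
 [138 135 133 137 138 142 136  87  22  83 167 177 177 177 181 179 145 126
  151 144 137 137]
 [138 137 136 138 139 144 126  17  45 115 182 174 170 173 175 179 170 135
  151 146 141 146]
 [135 134 138 136 143 133  47  24  84 167 175 170 171 171 172 174 156 124
  151 150 145 145]
 [141 137 138 138 147 129  29  48 117 182 172 171 172 171 172 160 121 148
  148 149 146 142]
 [144 145 139 142 127  48  30  89 169 171 166 166 165 167 1
[... 979 characters left out ...]
 68  62 141 123 122 142]
 [147 136 145  85  48  60  69  66  68  74  87 113  94  68  79 127 130 148]
 [147 141  75  96  49  75  99 121  71  37  63  61  71  69  93 131 129 154]
 [150 157  83  76 111  45  47  71  69  70  68  67  69  70  64  90 125 154]
 [142 136  84  89 138  53  58  70  70  74  98 123  72  35  43 131 125 154]
 [138 134  82  87  85  86 131  76  50  58  52  71  71  70  66  97 126 127]
 [125 132  82  85 108  36  54  72  70  69  67  69  72  54 143  97 139 151]
 [125 132  79  81  88  74  53  70  57  90 137  70  97  71  67 117 151 148]
 [123 124  78  83  92 113 101  37 112  71  65  75  85  87  91 153 151 154]
 [127 128 119  86  93  80 103  99  97  95  97  89  85  84 109 153 154 151]]
```

View pics/seg.png

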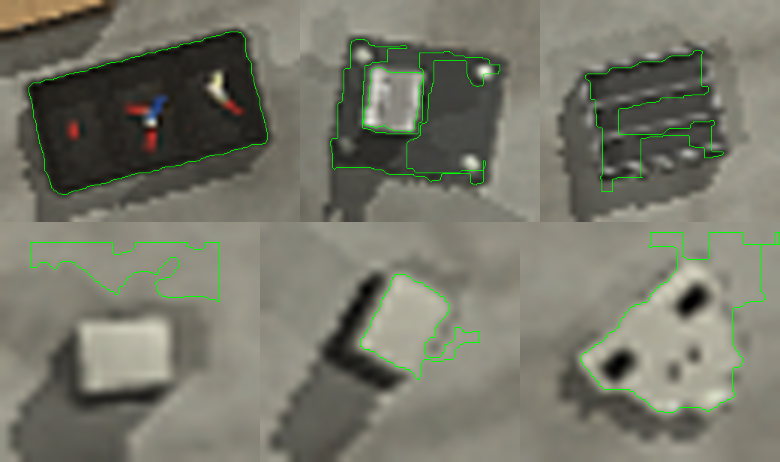

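```bash
cat > m2.py <<'E'
from seg import *
p=cv2.imread("pics/top0.png");g0=cv2.cvtColor(p,cv2.COLOR_BGR2GRAY)
D=np.load("pics/top0.npy");C=cloud("top",D)
def seedc(box,seed,lo,hi,k):
    u0,v0,u1,v1=box;g=cv2.resize(g0[v0:v1,u0:u1],None,fx=F,fy=F,interpolation=cv2.INTER_CUBIC)
    m=((g>lo)&(g<hi)).astype(np.uint8);m=cv2.morphologyEx(m,cv2.MORPH_OPEN,np.ones((k,k)));m=cv2.morphologyEx(m,cv2.MORPH_CLOSE,np.ones((k,k)))
    n,l=cv2.connectedComponents(m);s=l[int((seed[1]-v0+.5)*F),int((seed[0]-u0+.5)*F)]
    c=max(cv2.findContours((l==s).astype(np.uint8),cv2.RETR_EXTERNAL,cv2.CHAIN_APPROX_NONE)[0],key=cv2.contourArea)[:,0]
    return (c+.5)/F-.5+[u0,v0]
def met(uv,z): return np.array([onz("top",q,z)[:2] for q in uv])
def rp(name,P):
    r=cv2.minAreaRect((P*1e4).astype(np.float32));print(name,(np.r_[r[0],r[1]]/10).round(1),round(r[2],1))
for t in(150,158,165):
    rp(f"relA{t}",met(seedc((340,184,366,208),(352,196),t,256,7),.036))
    rp(f"relB{t}",met(seedc((410,196,436,220),(425,206),t,256,7),.036))
    P=met(seedc((374,214,400,238),(386,226),t,256,7),.009);rp(f"term{t}",P)
    h=cv2.convexHull((P*1e4).astype(np.float32));print(cv2.approxPolyDP(h,25,True)[:,0].round()/10)
rp("plate",met(seedc((256,198,276,218),(266,208),120,256,3),.06))
for uv in[(262,208),(264,208),(266,208),(268,208),(270,208)]: print("plate z",uv,np.median(C[205:211,uv[0]],0).round(4))
print("relA z",np.median(C[194:200,350:355].reshape(-1,3),0),"relB z",np.median(C[204:208,422:427].reshape(-1,3),0),"term z",np.median(C[224:230,385:391].reshape(-1,3),0))
# foot corners and box outline by depth-free dark masks
P=met(seedc((246,190,294,232),(281,212),0,78,3),.006);rp("foot78",P)
P=met(seedc((246,190,294,232),(281,212),0,72,3),.006);rp("foot72",P)
# box: luminance profile on z=.026 plane
K,R,t=cam("top")
for yaw in(9,11,12,13,14,15,17):
    c,s=np.cos(np.radians(yaw)),np.sin(np.radians(yaw));X=np.arange(-36,36.1,.5);Y=np.arange(-25,25.1,1.)
    xx,yy=np.meshgrid(X,Y,indexing='ij');W=np.stack([.555+(c*xx-s*yy)/1e3,.035+(s*xx+c*yy)/1e3,0*xx+.026],-1).reshape(-1,3)
    q=proj("top",W).astype(np.float32).reshape(len(X),len(Y),2)
    pr=cv2.remap(g0,q[...,0],q[...,1],cv2.INTER_CUBIC).mean(1)
    pk=[(X[i],round(pr[i])) for i in range(1,len(X)-1) if pr[i]>pr[i-1] and pr[i]>=pr[i+1]]
    print(yaw,round(pr.std(),1),pk)
E
python3 m2.py
```

```text
relA150 [ 510.2 -106.5   19.1   25.3] 4.4
relB150 [ 488.  -319.2   19.6   25.8] 63.6
term150 [ 430.6 -227.    40.2   62. ] 44.8
[[ 462.  -239.6]
 [ 453.6 -222.1]
 [ 421.5 -192.3]
 [ 408.  -214.8]
 [ 412.  -236.7]]
relA158 [ 510.  -106.8   18.6   24.8] 4.5
relB158 [ 488.1 -318.8   18.5   25.1] 63.1
term158 [ 428.2 -219.4   43.7   35.4] 19.7
[[ 452.6 -222.6]
 [ 430.6 -200.7]
 [ 414.3 -205.8]
 [ 408.1 -215.8]
 [ 409.4 -231.7]
 [ 422.5 -238.7]
 [ 450.7 -230.1]]
relA165 [ 510.5 -106.5   17.6   24.3] 4.4
relB165 [ 488.  -318.7   17.7   24.4] 62.9
term165 [ 429.9 -220.8   43.1   32.7] 9.8
[[ 452.2 -226.6]
 [ 452.1 -222.6]
 [ 432.7 -204.2]
 [ 414.8 -206.8]
 [ 408.5 -214.8]
 [ 410.4 -232.7]
 [ 422.5 -238.2]]
plate [468.6 145.2  26.   29.7] 83.2
plate z (262, 208) [0.4708 0.1551 0.0537]
plate z (264, 208) [0.471  0.1497 0.0507]
plate z (266, 208) [0.4704 0.1426 0.06  ]
plate z (268, 208) [0.4699 0.1362 0.0658]
plate z (270, 208) [0.4756 0.1375 0.0078]
relA z [ 0.5102611  -0.10597802  0.03708894] relB z [ 0.48851979 -0.31828385  0.03550124] term z [ 0.42451361 -0.21440773  0.00813514]
foot78 [4
[... 986 characters left out ...]
136)]
14 24.0 [(np.float64(-33.0), 94), (np.float64(-22.5), 111), (np.float64(-14.0), 68), (np.float64(-5.5), 104), (np.float64(3.5), 68), (np.float64(11.5), 105), (np.float64(20.0), 71), (np.float64(30.5), 134), (np.float64(34.0), 136)]
15 23.7 [(np.float64(-33.0), 94), (np.float64(-27.5), 81), (np.float64(-22.5), 109), (np.float64(-14.0), 68), (np.float64(-5.5), 103), (np.float64(3.5), 68), (np.float64(11.5), 105), (np.float64(20.5), 71), (np.float64(30.5), 132), (np.float64(34.5), 136)]
17 22.5 [(np.float64(-33.0), 94), (np.float64(-22.5), 101), (np.float64(-14.5), 68), (np.float64(-5.5), 99), (np.float64(2.5), 67), (np.float64(11.5), 101), (np.float64(20.5), 71), (np.float64(34.5), 137)]
```

```bash
cat > tgt.py <<'E'
import sys,json
from h import *
from scipy.spatial.transform import Rotation as Ro
# args: x y z psi (mm, deg) per waypoint, separated by commas
o=sensors.get_obs();p=o["ee_pos"]*1e3;psi=o["tcp_rot"][2]
print("t",round(o["time"],2),"p",p.round(1),"psi",round(psi,1),"q",o["q"].round(0),"open",round(o["opening"]*1e3,1))
for w in " ".join(sys.argv[1:]).split(","):
    if not w.strip(): continue
    x=np.array([float(a) for a in w.split()])
    R=Ro.from_euler("xyz",[180,0,psi],degrees=True).as_matrix();d=R.T@(x[:3]-p)
    tw=-((x[3]-psi+180)%360-180);print(x,"xyz",d.round(1),"twist",round(np.radians(tw),3),"rows>=",int(max(np.ceil(np.linalg.norm(d)/62.5),np.ceil(abs(tw)/10.7))))
    p=x[:3];psi=x[3]
E
python3 tgt.py 510 -106.5 150 184.4, 510 -106.5 39 184.4
cat > m3.py <<'E'
from m2 import *
E
python3 - <<'E'
from h import *
p=cv2.imread("pics/top0.png");g0=cv2.cvtColor(p,cv2.COLOR_BGR2GRAY)
c,s=np.cos(np.radians(13.5)),np.sin(np.radians(13.5));X=np.array([-5.5,11.5,28.5]);Y=np.arange(-45,45.1,1.)
xx,yy=np.meshgrid(X,Y,indexing='ij');W=np.stack([.555+(c*xx-s*yy)/1e3,.035+(s*xx+c*yy)/1e3,0*xx+.026],-1).reshape(-1,3)
q=proj("top",W).astype(np.float32).reshape(3,-1,2)
for a in cv2.remap(g0,q[...,0],q[...,1],cv2.INTER_CUBIC): print(a)
xx,yy=np.meshgrid(np.array([-14,3.,20]),Y,indexing='ij');W=np.stack([.555+(c*xx-s*yy)/1e3,.035+(s*xx+c*yy)/1e3,0*xx+.026],-1).reshape(-1,3)
q=proj("top",W).astype(np.float32).reshape(3,-1,2)
for a in cv2.remap(g0,q[...,0],q[...,1],cv2.INTER_CUBIC): print(a)
E
```

```text
t 0.1 p [241.  494.1 226.3] psi 154.0 q [64.  5. 10. 95. -0. 90.] open 85.7
[ 510.  -106.5  150.   184.4] xyz [-505.1 -421.9   76.3] twist -0.531 rows>= 11
[ 510.  -106.5   39.   184.4] xyz [ -0.  -0. 111.] twist -0.0 rows>= 2
[127 130 129 120 109  95  84  78  72  65  62  64  71  86 102 120 128 130
 129 125 118 108 100  93  88  86  86  93 102 112 121 130 133 129 120 106
  96  91  89  86  85  86  92 103 114 122 125 121 113 104  96  89  86  84
  84  89  98 111 122 130 131 126 115 104  95  90  87  90  99 105 105  98
  88  84  83  85  85  86  87  87  86  85  82  76  76  89 108 127 138 138
 133]
[121 122 123 123 122 123 127 128 126 126 127 124 115 106  97  92  89  88
  88  90  95 104 114 121 125 122 115 106  98  91  88  87  86  88  91  96
 104 114 122 125 123 115 107  99  93  89  90  93  98 105 112 121 127 131
 127 117 106  96  92  90  88  88  91  96 105 115 119 115 109 104  98  88
  79  74  76  79  82  85  86  82  77  82  99 116 134 142 147 153 157 156
 154]
[117 119 117 116 118 126 132 134 127 113  95  80  73  74  84 100 121 139
 145 141 139 136 129 113  99  88  86  85  92 108 127 144 1
[... 652 characters left out ...]
 77  65  62  58  59  65  70  71
  71  72  73  73  73  74  73  72  70  68  68  69  70  70  70  70  71  72
  72  73  73  73  72  70  69  68  69  69  70  71  71  71  72  73  73  73
  73  72  69  66  63  59  58  56  54  54  55  50  36  30  49  87 128 147
 138 120 105  97  92  88  87  87  87  87  86  85  80  79  87 103 123 139
 144]
[109 109 110 109 109 112 114 116 114 106  94  84  75  70  71  73  74  74
  73  71  69  69  69  70  71  71  72  72  73  73  74  73  71  69  68  68
  68  69  69  69  69  70  71  73  74  74  73  70  69  69  69  69  69  70
  70  72  74  76  75  71  65  60  57  56  55  47  39  48  80 124 151 146
 122  98  89  83  83  93 109 129 139 141 142 145 143 140 142 144 145 146
 146]
```

Emit:
{"method": "apply_moves", "body": {
  "motion": [
    {"xyz":[-230,-192,35],"twist":-0.53,"jaw":1},
    {"xyz":[-230,-192,35],"twist":-0.53,"jaw":1},
    {"xyz":[-230,-192,35],"twist":-0.53,"jaw":1},
    {"xyz":[-230,-192,35],"twist":-0.53,"jaw":1},
    {"xyz":[-230,-192,35],"twist":-0.53,"jaw":1}
  ],
  "grip_force": 30
}}

```text
time: 0.72
ee_pos: [0.3639, 0.2191, 0.1915]
tcp_rot: [-180.0, 0.0, -175.6]
wrist_force: [0.2, 0.1, -0.1]
opening: 0.0855
grasp_force: 0.0
```

```bash
python3 tgt.py 510 -106.5 100 184.4, 510 -106.5 39 184.4
```

```text
t 0.72 p [363.9 219.1 191.5] psi -175.6 q [ 31. -13. -11.  92.  -0.  27.] open 85.5
[ 510.  -106.5  100.   184.4] xyz [-120.7 -335.8   91.5] twist -0.0 rows>= 6
[ 510.  -106.5   39.   184.4] xyz [-0. -0. 61.] twist -0.0 rows>= 1
```

Emit:
{"method": "apply_moves", "body": {
  "motion": [
    {"xyz":[-100,-278,76],"jaw":1},
    {"xyz":[-100,-278,76],"jaw":1},
    {"xyz":[-100,-278,76],"jaw":1},
    {"xyz":[-100,-278,76],"jaw":1},
    {"xyz":[-100,-278,76],"jaw":1}
  ]
}}

```text
validation failed for argument at $.mo...
```

Emit:
{"method": "apply_moves", "body": {
  "motion": [
    {"xyz":[-20.7,-57.8,15.5],"jaw":1},
    {"xyz":[-20.7,-57.8,40],"jaw":1},
    {"xyz":[-20.7,-57.8,60],"jaw":0.7},
    {"xyz":[-20.7,-57.8,60],"jaw":0.3}
  ]
}}

```text
validation failed for argument at $.mo...
```

```bash
python3 tgt.py 510 -106.5 39 184.4
python3 - <<'E'
from h import *
for n,w in(("top",(320,160)),("scene",(310,180))):
    p,d=camera(n);cv2.imwrite(f"pics/{n}1.png",p[:,:,::-1])
    globals()[n]=cv2.resize(p[w[1]:w[1]+70,w[0]:w[0]+70,::-1],(400,400),interpolation=cv2.INTER_CUBIC)
cv2.imwrite("pics/g1.png",np.hstack([top,scene]))
E
```

```text
t 0.72 p [363.9 219.1 191.5] psi -175.6 q [ 31. -13. -11.  92.  -0.  27.] open 85.5
[ 510.  -106.5   39.   184.4] xyz [-120.7 -335.8  152.5] twist -0.0 rows>= 7
```

View pics/g1.png

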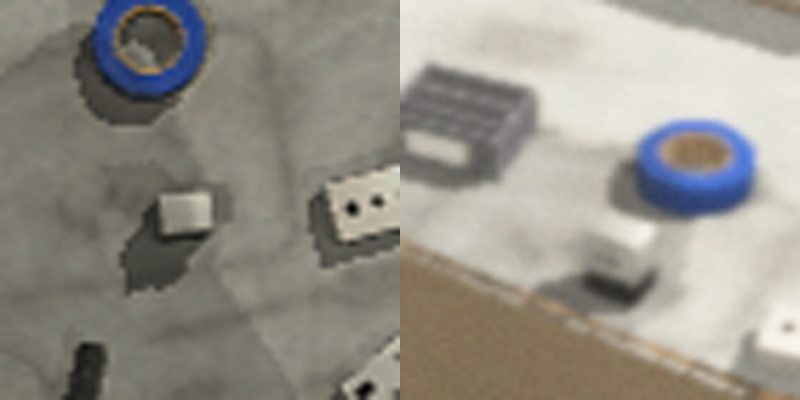

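The moves were refused because rows need all fields, so the arm is still away. The crops show relay A standing upright, black foot down, at top-view pixel (352,197).

Emit:
{"method": "apply_moves", "body": {
  "motion": [
    {"xyz":[-100,-278,76],"twist":0,"jaw":1},
    {"xyz":[-100,-278,76],"twist":0,"jaw":1},
    {"xyz":[-100,-278,76],"twist":0,"jaw":1},
    {"xyz":[-100,-278,76],"twist":0,"jaw":1},
    {"xyz":[-100,-278,76],"twist":0,"jaw":1}
  ]
}}

```text
time: 1.45
ee_pos: [0.485, -0.0502, 0.1152]
tcp_rot: [180.0, -0.0, -175.6]
wrist_force: [1.1, 1.1, 0.4]
opening: 0.0855
grasp_force: 0.0
```

Emit:
{"method": "apply_moves", "body": {
  "motion": [
    {"xyz":[-20.7,-57.8,15.5],"twist":0,"jaw":1},
    {"xyz":[-20.7,-57.8,15.5],"twist":0,"jaw":1}
  ]
}}

```text
time: 1.7
ee_pos: [0.5097, -0.1071, 0.0982]
tcp_rot: [180.0, -0.2, -175.8]
wrist_force: [0.4, -0.5, -0.1]
opening: 0.0857
grasp_force: 0.0
```

```bash
python3 tgt.py 510 -106.5 39 184.4
```

```text
t 1.7 p [ 509.7 -107.1   98.2] psi -175.8 q [-12.   1.  -9.  81.  -0. -16.] open 85.7
[ 510.  -106.5   39.   184.4] xyz [-0.4  0.5 59.2] twist -0.004 rows>= 1
```

Accurate. Descend and grip.

Emit:
{"method": "apply_moves", "body": {
  "motion": [
    {"xyz":[0,0,40],"twist":0,"jaw":0.6},
    {"xyz":[0,0,59],"twist":0,"jaw":0.3},
    {"xyz":[0,0,59],"twist":0,"jaw":-0.1},
    {"xyz":[0,0,59],"twist":0,"jaw":-0.5},
    {"xyz":[0,0,59],"twist":0,"jaw":-0.5}
  ],
  "grip_force": 30
}}

```text
time: 2.33
ee_pos: [0.5103, -0.1046, 0.0428]
tcp_rot: [-180.0, 0.1, -175.6]
wrist_force: [0.6, -0.0, 0.4]
opening: 0.0213
grasp_force: 0.0
```

Emit:
{"method": "apply_moves", "body": {
  "motion": [
    {"xyz":[0,0,0],"twist":0,"jaw":-0.6},
    {"xyz":[0,0,0],"twist":0,"jaw":-0.6}
  ]
}}

```text
time: 2.58
ee_pos: [0.5097, -0.1047, 0.0417]
tcp_rot: [-180.0, 0.0, -175.6]
wrist_force: [-0.2, 0.6, -0.6]
opening: 0.0176
grasp_force: 0.0
```

```bash
python3 tgt.py 510 -106.5 39 184.4
python3 - <<'E'
from h import *
for n,w in(("top",(315,165)),("scene",(310,180))):
    p,d=camera(n);cv2.imwrite(f"pics/{n}2.png",p[:,:,::-1])
    globals()[n]=cv2.resize(p[w[1]:w[1]+70,w[0]:w[0]+70,::-1],(400,400),interpolation=cv2.INTER_CUBIC)
cv2.imwrite("pics/g2.png",np.hstack([top,scene]))
E
```

```text
t 2.58 p [ 509.7 -104.7   41.7] psi -175.6 q [-12.   1. -14.  74.  -0. -16.] open 17.6
[ 510.  -106.5   39.   184.4] xyz [-0.1 -1.8  2.7] twist -0.001 rows>= 1
```

View pics/g2.png

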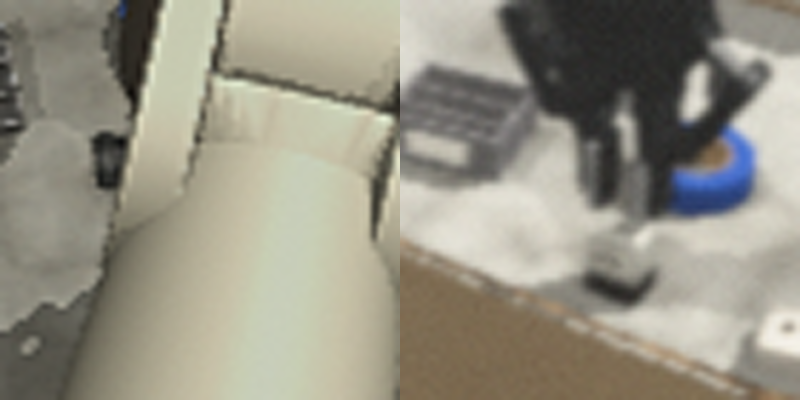

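Scene view shows the closed fingertips (px ≈(420,216) in full frame scaling) above/behind relay A's top at about (348,220): the grasp missed. I'll check the two views against each other.

Run:
```python
from h import *
D=np.load("pics/scene0.npy");C=cloud("scene",D);T=np.load("pics/top0.npy");CT=cloud("top",T)
s=cv2.imread("pics/scene0.png");p=cv2.imread("pics/top0.png")
def blue(im):
    h=cv2.cvtColor(im,cv2.COLOR_BGR2HSV);return cv2.inRange(h,(105,140,60),(125,255,255))
for n,im,c,b in(("scene",s,C,(340,195,380,220)),("top",p,CT,(330,150,362,184))):
    m=np.zeros(im.shape[:2],np.uint8);m[b[1]:b[3],b[0]:b[2]]=blue(im)[b[1]:b[3],b[0]:b[2]]
    q=c[m>0];top=q[q[:,2]>.015];print(n,"tape",((top.min(0)+top.max(0))/2).round(4),np.percentile(q[:,2],[5,50,95]).round(4),len(q))
g=cv2.cvtColor(s,cv2.COLOR_BGR2GRAY);print(g[212:236,338:360])
print("relA scene z");print((C[212:236:2,338:360:2,2]*1e3).round().astype(int))
print("relA scene x");print((C[212:236:2,338:360:2,0]*1e3).round().astype(int))
print("tips pred scene",proj("scene",[[.5097,-.1047,.0247],[.5097,-.1047,.0417]]),"reltop pred",proj("scene",[[.510,-.1065,.036]]))
D2=camera("scene")[1];C2=cloud("scene",D2)
r=C2[195:222,338:362].reshape(-1,3);f=(r[:,2]>.012)
print((C2[200:236:2,338:362:2,2]*1e3).round().astype(int))
print((C2[200:236:2,338:362:2,0]*1e3).round().astype(int))
print((C2[200:236:2,338:362:2,1]*1e3).round().astype(int))
```

```text
scene tape [ 0.1885 -0.3367  0.3667] [0.0063 0.0157 0.0197] 93
top tape [ 0.6045 -0.0866  0.0194] [0.0138 0.0184 0.0222] 152
[[219 217 215 211 213 212 214 207 177 146 140 139 132 105  74  72  71  73
   82  82  92  97]
 [220 218 216 213 213 211 211 205 178 150 140 138 137 113  83  70  67  69
   74  73  72  82]
 [221 220 215 214 215 217 212 203 175 147 138 137 136 121  97  72  66  67
   67  70  70  70]
 [222 222 222 221 222 221 217 209 182 155 140 142 138 136 121 100  79  73
   67  68  68  66]
 [223 222 225 224 224 224 220 217 206 187 163 151 143 145 138 129 115 100
   85  80  72  71]
 [224 224 224 223 224 225 225 227 229 226 209 188 174 165 151 145 141 135
  122 113 102  93]
 [224 225 224 221 222 225 227 231 234 236 233 233 227 214 194 174 167 165
  158 153 149 149]
 [222 221 218 216 212 219 228 232 235 237 238 240 241 239 236 229 212 200
  197 197 198 201]
 [219 214 210 202 202 206 218 227 233 238 239 240 241 244 242 236 218 204
  205 209 214 214]
 [213 209 206 198 186 179 187 195 213 227 235 239 240 242 238 225 201 200
  207 210 214 217]
 [203 198 191 182 176 164 163 165 172 189 211
[... 5151 characters left out ...]
  -99]
 [ -41  -47  -92  -98  -98  -63 -118 -120 -126 -126  -94  -98]
 [ -46  -52  -56  -98  -66  -71 -119 -121 -126  -89  -95  -99]
 [ -54  -59  -63  -93  -97 -101 -118 -121  -88  -93  -98 -100]
 [ -59  -63  -66  -99 -103 -107 -110 -117  -94  -97 -102 -108]
 [ -64  -68  -95 -101 -107 -112 -118 -119  -99 -102 -108 -113]
 [ -70  -75  -94 -100 -108 -113 -118 -121 -106 -108 -111 -118]
 [ -73  -79  -94 -102 -109 -113 -118 -119 -108 -609 -117 -121]
 [ -80  -84  -96 -101 -108 -112 -116 -117 -113 -118 -123 -127]
 [ -86  -88  -96 -104 -106 -113 -119 -119 -120 -125 -130 -133]
 [ -90  -93  -99 -103 -108 -114 -122 -123 -123 -127 -132 -139]
 [-384  -98 -103 -108 -113 -118 -121 -126 -128 -134 -139 -143]]
```

The scene depth puts the fingertips at z≈47 mm and the relay top at 35 mm, so the tips are about 20 mm higher than I assumed. I'll open, go lower carefully and close.

Emit:
{"method": "apply_moves", "body": {
  "motion": [
    {"xyz":[2,0,-3],"twist":0,"jaw":0.1},
    {"xyz":[2,0,-3],"twist":0,"jaw":0.1},
    {"xyz":[2,0,5],"twist":0,"jaw":0.1},
    {"xyz":[2,0,13],"twist":0,"jaw":0.1},
    {"xyz":[2,0,15],"twist":0,"jaw":0.1}
  ],
  "grip_force": 30
}}

```text
time: 3.35
ee_pos: [0.507, -0.1047, 0.0253]
tcp_rot: [180.0, -0.1, -175.6]
wrist_force: [0.2, -0.6, 0.2]
opening: 0.047
grasp_force: 0.0
```

Emit:
{"method": "apply_moves", "body": {
  "motion": [
    {"xyz":[0,0,0],"twist":0,"jaw":-0.2},
    {"xyz":[0,0,0],"twist":0,"jaw":-0.4},
    {"xyz":[0,0,0],"twist":0,"jaw":-0.5},
    {"xyz":[0,0,0],"twist":0,"jaw":-0.5}
  ]
}}

```text
time: 3.85
ee_pos: [0.5077, -0.1049, 0.0266]
tcp_rot: [-180.0, 0.0, -175.6]
wrist_force: [-0.1, 0.4, 1.2]
opening: 0.0265
grasp_force: 29.6
```

```bash
python3 tgt.py
python3 - <<'E'
from h import *
s,D2=camera("scene");C2=cloud("scene",D2);cv2.imwrite("pics/scene3.png",s[:,:,::-1])
print((C2[206:236:2,336:364:2,2]*1e3).round().astype(int))
E
```

```text
t 3.85 p [ 507.7 -104.9   26.6] psi -175.6 q [-12.   2. -16.  73.   0. -16.] open 26.5
[[ -2  75  79  78  72  69  -4  94  95  97  80  84   5 105]
 [ -2  -1  73  71  68  61  -2  -2  88  90  80  82  94  99]
 [ -2  -3  65  66  61  54   0  -2  80  84  83  83  88  90]
 [ -2  -3  57  59  56  -4  -1  -2  73  74  77  81  82  86]
 [ -2  -2  50  54  46  -4  -1  -3  67  69  68  61  76  10]
 [  0  -1  44  45  41   0  -2  -1  61  58  63  54   5   3]
 [ -1  -3  39  38  36  36  34  34  54  53  51  48   0   0]
 [  2  -3  -1  31  33  33  36  37  48  47  47  -1  -1  -2]
 [ -1  -1  -1  27  27  35  35  37  42  38  39  -2  -2  -1]
 [ -2   1  -2  19  24  27  29  30  34  -3   0  -2   1  -2]
 [ -2   0   0  15  16  22  23  25  20   0   1  -2  -2  -3]
 [ -2  -2   0   6  12  14  14  16   9   6  -1  -2  -1  -1]
 [ -1  -1  -2   0   3   7   6  11   5  -4  -1  -1  -1  -3]
 [ -2  -3  -1  -1  -1  -2   1   4   1  -3  -2  -1  -2  -4]
 [404 404  -1  -2   0   0   0  -2  -2   0  -2   0   1  -3]]
```

Emit:
{"method": "apply_moves", "body": {
  "motion": [
    {"xyz":[0,0,0],"twist":0,"jaw":-0.15},
    {"xyz":[0,0,0],"twist":0,"jaw":-0.1},
    {"xyz":[0,0,7],"twist":0,"jaw":-0.1},
    {"xyz":[0,0,7],"twist":0,"jaw":-0.4},
    {"xyz":[0,0,7],"twist":0,"jaw":-0.6}
  ],
  "grip_force": 30
}}

```text
time: 4.53
ee_pos: [0.5075, -0.1048, 0.0192]
tcp_rot: [180.0, -0.0, -175.6]
wrist_force: [0.5, 0.3, -0.4]
opening: 0.0275
grasp_force: 29.3
```

Emit:
{"method": "apply_moves", "body": {
  "motion": [
    {"xyz":[0,0,0],"twist":0,"jaw":-0.6},
    {"xyz":[0,0,0],"twist":0,"jaw":-0.6},
    {"xyz":[0,0,-40],"twist":0,"jaw":-0.6},
    {"xyz":[0,0,-80],"twist":0,"jaw":-0.6},
    {"xyz":[0,0,-80],"twist":0,"jaw":-0.6}
  ]
}}

```text
time: 5.15
ee_pos: [0.5093, -0.1052, 0.1028]
tcp_rot: [-179.9, 0.3, -175.6]
wrist_force: [-0.7, 0.2, -0.1]
opening: 0.0273
grasp_force: 29.6
```

```bash
python3 - <<'E'
from h import *
s,D2=camera("scene");C2=cloud("scene",D2);cv2.imwrite("pics/scene4.png",s[:,:,::-1])
print((C2[176:224:2,334:364:2,2]*1e3).round().astype(int))
E
python3 tgt.py 475 312 100 105.9
```

```text
[[163 164 161 171 176 170 162   0  -3 183 185 175 176 174   7]
 [159 158 157 163 166 157 156  -2   0 179 179 178 173 167  -3]
 [151  -3 151 158 158 155 149  -2  -3 175 176 173 159 163  -2]
 [ -3  -1  -2 152 154 149 145  -1  -2  -3 166 167 156 158 173]
 [ -2  -1  -1 144 147 144 138   0  -1  -1 159 161 159 161 167]
 [  0   0  -1 135 142 140 132   0  -1   0 155 156 154 158 162]
 [ -1  -4  -2 130 134 133 127  -1  -1  -3 149 150 150 153 158]
 [ -2  -1  -2 121 129 126 118 118  -2   0 140 139 141 135   2]
 [ -1  -3   1 119 125 122 121 118 116 120 135 131 135 127  -3]
 [ -2   1  -3  -1 118 116 120 119 120 127 128 126 128 121  -1]
 [ -1  -1  -3  -2 113 111 114 117 117 121 124 122 122   0  -4]
 [  0  -2  -1  -1   2 106 109 110 110 114 117 117 113  -1   0]
 [ -1   2  -2   0   2 100  99 105 104 108 112  -1   1   0   3]
 [  0   0   1  -2  -2  92  95  97  99 101  96  14  17  16  18]
 [ -3  -2  -1  -1  -3  86  88  90  93  96  88  17  15  11  13]
 [  1  -1  -1   0   0  -3   0  82  89  90  19  15   8   7   6]
 [  0  -2  -3  -4   2  -1  -2   0  -1  17  18  18  -1  -2   1]
 [ -1   1  -1  -1   1  -3  -4  -2  -3  13  17  18  18  19  19]
 [ -1  -1   1  -1   0  -3  -1   1  -3   9  12  14  14  17  17]
 [ -4  -2  -1   0  -3  -2   0   0   0   4   6   9  10  13  12]
 [  1  -3  -3   0   1  -1  -2   1  -3  -3  -4   2   4   4   6]
 [ -2  -1  -3  -2  -1   0   1   0  -2  -1  -1  -2  -1   1  -2]
 [ -1  -1   1  -3  -3  -2  -2  -2   0   0  -1   1  -2   1  -1]
 [ -1  -1   0  -2  -1  -1  -2   1  -2  -1  -3  -1   1  -1   0]]
t 5.2 p [ 508.5 -105.   100.7] psi -175.6 q [-12.  -0.  -9.  81.   0. -16.] open 27.4
[475.  312.  100.  105.9] xyz [  1.6 418.4   0.7] twist 1.37 rows>= 8
```

```bash
python3 - <<'E'
from seg import *
s=cv2.imread("pics/scene0.png")
r=rect(s,"scene",(210,168,258,198),75,.022,True,15)
print(r[0].round(4),r[1])
P=r[2];c,sn=np.cos(np.radians(15.9)),np.sin(np.radians(15.9))
L=(P-[.475,.3117])@np.array([[c,-sn],[sn,c]]);print(L.min(0),L.max(0))
D=np.load("pics/scene0.npy");C=cloud("scene",D);print((C[172:196:2,214:256:4,2]*1e3).round().astype(int))
E
python3 tgt.py 484 150 80 145,465.3 345.9 60 105.9,465.3 345.9 22 105.9
```

```text
[0.4592 0.297  0.0808 0.1192] 16.485116958618164
[-0.05932358 -0.06969679] [0.02117404 0.05011783]
[[-1  0 -2  2  3 10 12 11  0 -2  0]
 [-5 -5 15 16 20  1  6  5  0 -2 -1]
 [-1  0 12 10 12 13 17 20 -3 -3 -1]
 [-2 17  4  2 15  6  9 15 14 20 -4]
 [17  7  1  2 10  4  0  7 10 20  0]
 [-4 17 20 14  2  7 16  3  2 15  1]
 [ 0 11 15 16 20  0  7  3 20  9 -2]
 [-3 -1  1  7 10 17 17  0 15  3 -1]
 [-3 -2 -1 -2  3  9 12 15  8 -1 -3]
 [-2  0 -2 -4 -3  0  4  8  3  1 -2]
 [-5 -2  1 -1 -2 -3 -3 -1  0  0 -1]
 [-2 -3 -3 -1 -3 -5 -2 -1 -2 -2 -2]]
t 5.2 p [ 508.5 -105.   100.7] psi -175.6 q [-12.  -0.  -9.  81.   0. -16.] open 27.4
[484. 150.  80. 145.] xyz [  5.  256.1  20.7] twist 0.687 rows>= 5
[465.3 345.9  60.  105.9] xyz [127.7 149.7  20. ] twist 0.682 rows>= 4
[465.3 345.9  22.  105.9] xyz [ 0. -0. 38.] twist -0.0 rows>= 1
```

Emit:
{"method": "apply_moves", "body": {
  "motion": [
    {"xyz":[5,256,20],"twist":0.687,"jaw":-0.6},
    {"xyz":[5,256,20],"twist":0.687,"jaw":-0.6},
    {"xyz":[5,256,20],"twist":0.687,"jaw":-0.6},
    {"xyz":[5,256,20],"twist":0.687,"jaw":-0.6},
    {"xyz":[5,256,20],"twist":0.687,"jaw":-0.6}
  ]
}}

```text
time: 5.82
ee_pos: [0.4829, 0.1507, 0.0781]
tcp_rot: [-179.8, 0.1, 144.9]
wrist_force: [4.8, -3.6, 0.0]
opening: 0.0268
grasp_force: 29.7
```

```bash
python3 tgt.py 463.3 345.5 60 105.9,463.3 345.5 24 105.9
```

```text
t 5.83 p [482.9 150.7  78.1] psi 144.9 q [ 17.  -1. -13.  79.  -0.  53.] open 26.8
[463.3 345.5  60.  105.9] xyz [128.1 148.1  18.1] twist 0.68 rows>= 4
[463.3 345.5  24.  105.9] xyz [ 0. -0. 36.] twist -0.0 rows>= 1
```

I've routed the relay over the rest too low (force about 6 N). Going straight up, then checking.

Emit:
{"method": "apply_moves", "body": {
  "motion": [
    {"xyz":[0,0,-25],"twist":0,"jaw":-0.6},
    {"xyz":[0,0,-60],"twist":0,"jaw":-0.6},
    {"xyz":[0,0,-60],"twist":0,"jaw":-0.6}
  ]
}}

```text
time: 6.2
ee_pos: [0.4838, 0.1504, 0.1406]
tcp_rot: [179.9, 0.1, 145.0]
wrist_force: [0.2, -0.5, -0.2]
opening: 0.0266
grasp_force: 30.2
```

```bash
python3 - <<'E'
from h import *
s,D2=camera("scene");cv2.imwrite("pics/scene5.png",s[:,:,::-1])
u,v=proj("scene",[[.483,.15,.13]])[0].astype(int);print(u,v)
cv2.imwrite("pics/c5.png",cv2.resize(s[v-40:v+50,u-50:u+50,::-1],None,fx=6,fy=6,interpolation=cv2.INTER_CUBIC))
E
python3 tgt.py
```

```text
270 162
t 6.25 p [483.2 150.1 139.1] psi 145.0 q [17. -2. -7. 85.  0. 52.] open 26.7
```

View pics/c5.png

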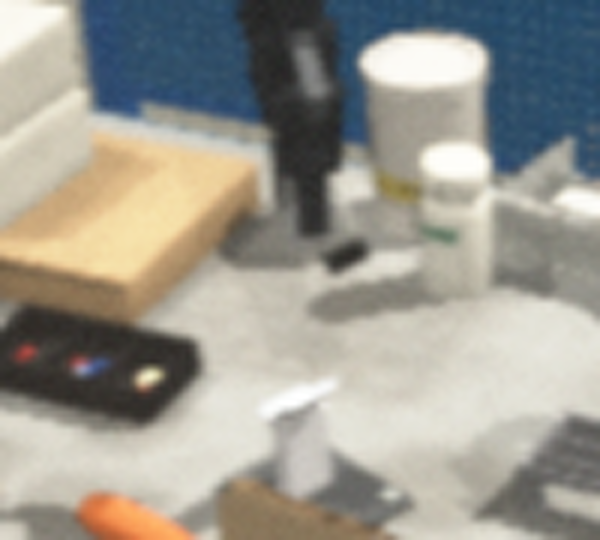

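The picture shows the gripper at px (272,150), with the relay's black foot apparently visible at about (278,165) and the rest at (271,190). The relay seems to have tilted in the grip, so I'll measure it.

Run:
```python
from h import *
s,D=camera("scene");C=cloud("scene",D);g=cv2.cvtColor(s,cv2.COLOR_RGB2GRAY)
sl=(slice(150,176,1),slice(264,294,2))
m=lambda a:(a*1e3).round().astype(int)
print(g[sl]);print(m(C[sl][...,2]));print(m(C[sl][...,1]));print(m(C[sl][...,0]))
```

```text
[[179  64  46  44  48  52 110 204 191 145 139 151 154 195 244]
 [177  68  49  48  47  76 151 214 209 152 131 148 151 174 217]
 [185  77  67  46  44 106 198 221 214 157 126 135 140 161 186]
 [191  87  84  52  43 114 213 224 224 166 126 123 117 143 167]
 [183  85  87  49  46 109 210 217 214 168 133 129 124 145 157]
 [172  89  93  51  47 102 204 192 171 153 143 143 137 165 178]
 [154  92 102  53  47  97 185 166 147 146 152 149 143 173 198]
 [142  96 114  56  48  87 166 160 150 147 160 162 148 164 198]
 [111 116 121  62  47  84 155 164 150 152 161 163 152 156 185]
 [110 124 118  58  45  81 144 175 155 146 163 164 152 135 164]
 [122 125 121  64  48  85 143 165 149 148 157 168 157 128 122]
 [125 126 126  73  70 100 140 144 156 151 145 155 152 140 125]
 [125 123 126 105 108 118 129 112 121 148 147 151 150 150 161]
 [124 122 127 129 123 121 106  71 109 160 169 169 182 174 175]
 [118 118 123 133 134 103  68  48  83 186 213 213 209 183 182]
 [116 121 124 134 149  82  53  54 107 205 225 223 213 179 184]
 [136 133 134 150 184 104  51  99 177 211 219 219 205 173 179]
 [177 177 180 185 198 137  93
[... 5639 characters left out ...]
4  627  480  484  641  644  650  653  658  660  648
   653]
 [ 608  612  616  620  623  628  631  634  639  643  646  655  655  651
   651]
 [ 602  607  611  615  620  624  625  634  637  643  639  650  653  649
   649]
 [ 595  602  605  610  617  618  622  626  630  634  640  643  648  651
   649]
 [ 594  594  602  603  607  612  614  623  626  625  630  637  643  645
   649]
 [ 588  590  597  601  602  609  612  617  622  627  629  633  638  644
   642]
 [ 585  585  590  595  601  606  607  613  614  618  620  628  634  639
   639]
 [ 576  582  588  589  595  599  600  608  611  617  620  623  628  631
   635]
 [ 574  575  585  588  591  592  599  603  608  611  615  619  624  629
   633]]
```

Analysis: the relay is pitched ~35° about the grip axis (foot toward −tool x). Plan: use the tray's fixed end wall to push the foot back upright while inside the compartment, then set it down.

```bash
python3 tgt.py 479.3 288.9 120 105.9, 479.3 288.9 60 105.9, 479.3 288.9 26 105.9,484.2 271.6 26 105.9
```

```text
t 6.3 p [482.8 149.9 138.1] psi 145.0 q [17. -2. -7. 85. -0. 52.] open 27.4
[479.3 288.9 120.  105.9] xyz [ 82.6 111.9  18.1] twist 0.682 rows>= 4
[479.3 288.9  60.  105.9] xyz [ 0. -0. 60.] twist -0.0 rows>= 1
[479.3 288.9  26.  105.9] xyz [ 0. -0. 34.] twist -0.0 rows>= 1
[484.2 271.6  26.  105.9] xyz [-18.  -0.  -0.] twist -0.0 rows>= 1
```

Emit:
{"method": "apply_moves", "body": {
  "motion": [
    {"xyz":[82.6,111.9,18],"twist":0.682,"jaw":-0.6},
    {"xyz":[82.6,111.9,18],"twist":0.682,"jaw":-0.6},
    {"xyz":[82.6,111.9,18],"twist":0.682,"jaw":-0.6},
    {"xyz":[82.6,111.9,18],"twist":0.682,"jaw":-0.6},
    {"xyz":[82.6,111.9,60],"twist":0.682,"jaw":-0.6}
  ],
  "grip_force": 25
}}

```text
time: 6.92
ee_pos: [0.4804, 0.29, 0.0796]
tcp_rot: [179.8, -0.0, 105.8]
wrist_force: [0.0, 0.4, -0.7]
opening: 0.0266
grasp_force: 30.2
```

Emit:
{"method": "apply_moves", "body": {
  "motion": [
    {"xyz":[0,0,5],"twist":0,"jaw":-0.6},
    {"xyz":[0,0,10],"twist":0,"jaw":-0.6}
  ]
}}

```text
time: 7.18
ee_pos: [0.4794, 0.2888, 0.0691]
tcp_rot: [-179.9, 0.0, 105.9]
wrist_force: [0.3, -0.1, 0.6]
opening: 0.0274
grasp_force: 30.2
```

```bash
python3 tgt.py 479.3 288.9 26 105.9
python3 - <<'E'
from h import *
s,D=camera("scene");u,v=proj("scene",[[.483,.285,.05]])[0].astype(int);print(u,v)
a=cv2.resize(s[v-25:v+25,u-25:u+35,::-1],None,fx=10,fy=10,interpolation=cv2.INTER_CUBIC);cv2.imwrite("pics/c6.png",a)
E
```

```text
t 7.17 p [479.4 288.8  69.1] psi 105.9 q [ 31.   6.  -6.  78.   0. 105.] open 27.4
[479.3 288.9  26.  105.9] xyz [ 0.2 -0.1 43.1] twist 0.0 rows>= 1
240 172
```

View pics/c6.png

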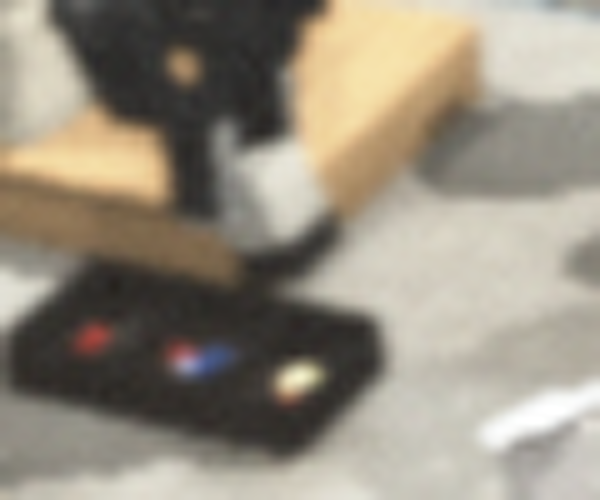

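The crop shows the relay gripped with its foot at px (269,173), tilted about 30° toward the tray's −y end, above the −y compartment (white bit at (244,185)). It matches the analysis.

Emit:
{"method": "apply_moves", "body": {
  "motion": [
    {"xyz":[0,0,20],"twist":0,"jaw":-0.6},
    {"xyz":[0,0,35],"twist":0,"jaw":-0.6},
    {"xyz":[0,0,43],"twist":0,"jaw":-0.6},
    {"xyz":[0,0,43],"twist":0,"jaw":-0.6}
  ],
  "grip_force": 22
}}

```text
time: 7.72
ee_pos: [0.4797, 0.2906, 0.0281]
tcp_rot: [179.9, -0.2, 106.0]
wrist_force: [-4.7, 5.2, 8.8]
opening: 0.027
grasp_force: 35.7
```

Emit:
{"method": "apply_moves", "body": {
  "motion": [
    {"xyz":[-4,0,0],"twist":0,"jaw":-0.6},
    {"xyz":[-8,0,0],"twist":0,"jaw":-0.6},
    {"xyz":[-12,0,0],"twist":0,"jaw":-0.6}
  ]
}}

```text
time: 8.1
ee_pos: [0.4839, 0.2836, 0.0312]
tcp_rot: [179.6, -0.7, 106.1]
wrist_force: [-10.9, 26.8, 31.5]
opening: 0.0271
grasp_force: 40.5
```

Emit:
{"method": "apply_moves", "body": {
  "motion": [
    {"xyz":[-3,0,0],"twist":0,"jaw":-0.6},
    {"xyz":[-5,0,0],"twist":0,"jaw":-0.6}
  ]
}}

```text
time: 8.35
ee_pos: [0.486, 0.2789, 0.0321]
tcp_rot: [179.5, -0.7, 106.1]
wrist_force: [-10.5, 25.5, 27.6]
opening: 0.027
grasp_force: 42.0
```

```bash
python3 tgt.py 479.3 288.9 26 105.9
python3 - <<'E'
from h import *
s,D=camera("scene");C=cloud("scene",D);cv2.imwrite("pics/scene7.png",s[:,:,::-1])
o=sensors.get_obs();T=o["ee_pos"]
c,sn=np.cos(np.radians(15.9)),np.sin(np.radians(15.9));Rl=np.array([[c,-sn],[sn,c]])
q=C[140:200,215:275].reshape(-1,3);g=cv2.cvtColor(s,cv2.COLOR_RGB2GRAY)[140:200,215:275].ravel()
L=np.c_[(q[:,:2]-T[:2])@Rl,q[:,2]]*1e3
k=(abs(L[:,0])<22)&(abs(L[:,1])<35)&(L[:,2]>4)&(L[:,2]<60)&(g>95)
for z0 in range(4,60,6):
    j=k&(L[:,2]>=z0)&(L[:,2]<z0+6)
    if j.sum(): print(z0,j.sum(),"x",np.percentile(L[j,0],[5,95]).round(),"y",np.percentile(L[j,1],[5,95]).round())
E
```

```text
t 8.35 p [486.  278.9  32.1] psi 106.1 q [ 30.   6. -10.  73.   1. 103.] open 27.0
[479.3 288.9  26.  105.9] xyz [11.5 -3.7  6.1] twist 0.004 rows>= 1
4 3 x [-7. -4.] y [ 0. 32.]
22 1 x [15. 15.] y [-20. -20.]
28 5 x [-9. 12.] y [-19. -16.]
34 17 x [-17.  12.] y [-19. -10.]
40 19 x [-21.  14.] y [-18. -10.]
46 19 x [-20.  17.] y [-15.   1.]
52 16 x [-11.  13.] y [-13.  -5.]
58 4 x [-19.  17.] y [-12.  -9.]
```

Emit:
{"method": "apply_moves", "body": {
  "motion": [
    {"xyz":[5,0,-10],"twist":0,"jaw":-0.6},
    {"xyz":[10,0,-35],"twist":0,"jaw":-0.6},
    {"xyz":[10,0,-35],"twist":0,"jaw":-0.6}
  ]
}}

```text
time: 8.78
ee_pos: [0.4825, 0.2829, 0.0633]
tcp_rot: [179.8, -0.0, 105.9]
wrist_force: [0.1, -0.4, -0.0]
opening: 0.0272
grasp_force: 38.8
```

```bash
cat > look.py <<'E'
import sys
from h import *
x,y,z,f,w,hh=[float(a) for a in sys.argv[1:7]]
n=sys.argv[7]
s,D=camera("scene");u,v=proj("scene",[[x,y,z]])[0].astype(int);w=int(w);hh=int(hh)
cv2.imwrite(f"pics/{n}.png",cv2.resize(s[v-hh:v+hh,u-w:u+w,::-1],None,fx=f,fy=f,interpolation=cv2.INTER_CUBIC));print(u,v)
E
python3 look.py .483 .285 .055 10 26 22 c8; python3 tgt.py
```

```text
240 170
t 8.82 p [482.  282.4  61.9] psi 105.9 q [ 30.   6.  -7.  77.  -0. 104.] open 27.3
```

View pics/c8.png

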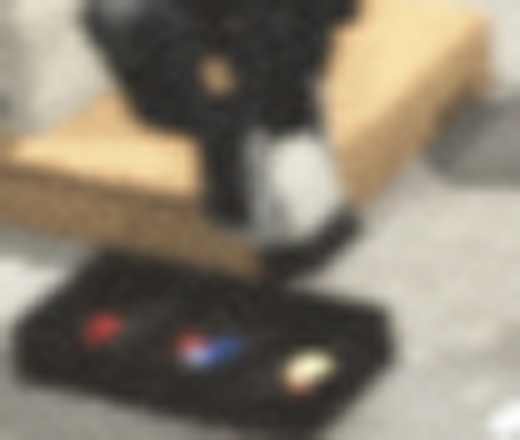

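The crop shows the relay still in the grip, foot at px (245,171), tilt uncertain. I'll measure the face normal with depth.

```bash
cat > tilt.py <<'E'
from h import *
import sys
zlo=float(sys.argv[1]) if len(sys.argv)>1 else 25
o=sensors.get_obs();T=o["ee_pos"]*1e3;psi=np.radians(o["tcp_rot"][2])
ex=np.array([np.cos(psi),np.sin(psi)]);ey=np.array([np.sin(psi),-np.cos(psi)])
acc=[]
for i in range(4):
    s,D=camera("scene");acc.append(cloud("scene",D)*1e3)
C=np.median(acc,0);g=cv2.cvtColor(s,cv2.COLOR_RGB2GRAY)
d=C[...,:2]-T[:2];L=np.stack([d@ex,d@ey,C[...,2]-T[2]],-1)
k=(np.hypot(L[...,0],L[...,1])<40)&(L[...,2]>-35)&(L[...,2]<25)
v,u=np.where(k);print("uv",u.min(),u.max(),v.min(),v.max())
np.set_printoptions(linewidth=200)
sl=(slice(v.min(),v.max()+1),slice(u.min(),u.max()+1))
for nm,a in(("g",g),("tx",L[...,0]),("ty",L[...,1]),("z",L[...,2])): print(nm);print(np.where(k,a.round(),-99).astype(int)[sl])
E
python3 tilt.py
```

```text
uv 234 249 161 176
g
[[157 157 157 157 157 157  57  47  49  49  57 157 135 157 157 157]
 [157 157 157 157 157 157 157  75  78 101 117 118 145 157 157 157]
 [157 157 157 157 157 157 157 129 156 184 200 183 170 157 157 157]
 [157 157 157 157 157 157 157 180 205 222 227 219 191 157 157 157]
 [157 157 157 157 157 157 157 190 218 227 227 226 207 157 157 157]
 [157 157 157 157 157 157 151 194 220 227 225 223 213 157 157 157]
 [ 78  49  47  55  75 114 146 182 210 220 222 220 215 189 157 157]
 [ 66  52  49  50  66 112 145 166 192 215 218 220 210 191 157 157]
 [ 67  52  50  49  64 111 144 149 178 203 216 210 199 170 134 157]
 [ 79  59  46  49  66 101 131 136 156 190 205 196 168 126  97 110]
 [157  81  73  64  75 101 129 126 138 165 179 162 117  86  67  92]
 [157 157 103 100 101 114 127 121 124 141 136 111  77  60  65  98]
 [157 157 157 157 157 108 104  92  85  88  81  69  60  65  95 157]
 [157 157 157 157 157  85  65  58  49  53  50  54  69 100 157 157]
 [157 157 157 157 157 157  54  44  45  46  51  67 108 157 157 157]
 [157 157 157 157 157 157  48  41  43  41  53 157 157 157 157 157]]
tx
[[-
[... 2520 characters left out ...]
  18  17  13  10 -99 -99 -99]
 [ 24  23  25  25  23  21  21  18  16  15  14  12   9   7 -99 -99]
 [ 18  21  21  21  20  18  18  15  14  13  10   9   6   4 -99 -99]
 [ 17  16  16  18  16  15  16  12  14  12   8   7   5   1   1 -99]
 [ 11  12  13  15  15  10  10   9  10   7   5   3   2   1  -3  -7]
 [-99   7   9  11  10   9   8   5   6   6   4   1   1  -2  -3  -5]
 [-99 -99 -26   2   3   4   5   0   2   1   1   1  -2  -3  -5  -7]
 [-99 -99 -99 -99 -99  -4  -4  -1   0   0   0  -2  -4  -5  -8 -99]
 [-99 -99 -99 -99 -99  -6  -6  -6  -4  -3  -4  -5  -6  -9 -99 -99]
 [-99 -99 -99 -99 -99 -99 -10  -8  -9  -7  -7  -7  -8 -99 -99 -99]
 [-99 -99 -99 -99 -99 -99 -14 -13 -11 -11 -11 -99 -99 -99 -99 -99]]
```

Tilt is now ~23° (bottom corners at tool x −24 and −5). I'll re-enter farther from the end wall, go lower, and push again.

Emit:
{"method": "apply_moves", "body": {
  "motion": [
    {"xyz":[8,0,0],"twist":0,"jaw":-0.6},
    {"xyz":[8,0,20],"twist":0,"jaw":-0.6},
    {"xyz":[8,0,36],"twist":0,"jaw":-0.6},
    {"xyz":[8,0,38],"twist":0,"jaw":-0.6}
  ],
  "grip_force": 20
}}

```text
time: 9.52
ee_pos: [0.4784, 0.2896, 0.0217]
tcp_rot: [-179.8, 0.0, 105.9]
wrist_force: [-0.8, 0.4, -0.4]
opening: 0.027
grasp_force: 38.8
```

Emit:
{"method": "apply_moves", "body": {
  "motion": [
    {"xyz":[-3,0,0],"twist":0,"jaw":-0.6},
    {"xyz":[-5,0,0],"twist":0,"jaw":-0.6}
  ]
}}

```text
time: 9.78
ee_pos: [0.4803, 0.2866, 0.0238]
tcp_rot: [-180.0, -0.2, 106.0]
wrist_force: [-5.6, 11.6, -3.4]
opening: 0.0274
grasp_force: 38.4
```

Emit:
{"method": "apply_moves", "body": {
  "motion": [
    {"xyz":[-2,0,0],"twist":0,"jaw":-0.6},
    {"xyz":[-4,0,0],"twist":0,"jaw":-0.6}
  ]
}}

```text
time: 10.02
ee_pos: [0.481, 0.2844, 0.0247]
tcp_rot: [180.0, -0.4, 106.0]
wrist_force: [-10.5, 19.7, 5.0]
opening: 0.0271
grasp_force: 39.8
```

Emit:
{"method": "apply_moves", "body": {
  "motion": [
    {"xyz":[-2,0,0],"twist":0,"jaw":-0.6},
    {"xyz":[-4,0,0],"twist":0,"jaw":-0.6}
  ]
}}

```text
time: 10.28
ee_pos: [0.4823, 0.2812, 0.0255]
tcp_rot: [179.9, -0.5, 106.1]
wrist_force: [-11.8, 19.6, 9.0]
opening: 0.027
grasp_force: 41.0
```

```bash
python3 tgt.py; python3 tilt.py
```

```text
t 10.28 p [482.3 281.2  25.5] psi 106.1 q [ 30.   7. -10.  73.   0. 104.] open 27.0
uv 231 256 170 194
g
[[157 157 157 157 157 157 157 157 157 157 157 157 157 157 157 157 157 130 157 157 157 157 157 157 157 157]
 [157 157 157 157 157 157 157 157 157 157 157  65  62  60 157 157 157 123 157 157 157 157 157 157 157 157]
 [157 157 157 157 157 157 157 157 157 157 157 108 116 131 132 117 100 130 157 157 157 157 157 157 157 157]
 [157 157 157 157 157 157 157 157 157 157 157 157 186 205 204 180 144 146 157 157 157 157 157 157 157 157]
 [157 157 157 157 157 157 157 157 157 157 157 157 204 220 221 204 164 157 157 157 157 157 157 157 157 157]
 [157 157 157 157 157 157 157 157 157 157 157 157 201 217 218 208 174 166 157 157 157 157 157 157 157 157]
 [157 157 157 157 157 157 157 157 157 157 157 150 189 211 215 207 192 177 157 157 157 157 157 157 157 157]
 [157 157 157 157  46 157  47 157 157  80 114 152 188 206 210 203 196 157 157 157 157 157 157 157 157 157]
 [157 157 157 157 157  46  50  47  51  72 109 147 182 202 204 200 185 152 113 105 125 157 157 157 157 157]
 [157 157 157 157 157  50  49  4
[... 9016 characters left out ...]
 -10 -11 -14 -17 -20 -25 -29 -27 -28 -27 -28 -27 -27 -99]
 [-25 -24 -22 -20 -21 -19 -17 -17 -16 -16 -15 -15 -13 -14 -17 -20 -24 -27 -26 -28 -27 -26 -26 -26 -99 -99]
 [-99 -28 -27 -25 -25 -23 -23 -21 -21 -21 -20 -17 -18 -17 -21 -23 -28 -28 -26 -28 -27 -28 -28 -99 -99 -99]
 [-99 -27 -28 -28 -27 -28 -28 -25 -24 -23 -22 -22 -22 -22 -24 -28 -29 -27 -28 -27 -25 -27 -99 -99 -99 -99]
 [-99 -99 -99 -27 -28 -27 -26 -28 -27 -27 -28 -29 -26 -24 -28 -26 -27 -26 -26 -99 -99 -99 -99 -99 -99 -99]
 [-99 -99 -99 -99 -99 -99 -26 -27 -26 -26 -28 -27 -27 -26 -28 -28 -99 -99 -99 -99 -99 -99 -99 -99 -99 -99]
 [-99 -99 -99 -99 -99 -99 -99 -99 -99 -99 -99 -99 -29 -99 -99 -99 -99 -99 -99 -99 -99 -99 -99 -99 -99 -99]]
```

The tilt is down to about 13° and the relay is inside the tray. A bit more push, then lower and release.

Emit:
{"method": "apply_moves", "body": {
  "motion": [
    {"xyz":[-2,0,0],"twist":0,"jaw":-0.6},
    {"xyz":[-4,0,0],"twist":0,"jaw":-0.6},
    {"xyz":[-5,0,0],"twist":0,"jaw":-0.6}
  ]
}}

```text
time: 10.85
ee_pos: [0.4845, 0.2764, 0.026]
tcp_rot: [179.8, -0.4, 106.1]
wrist_force: [-6.1, 13.9, 5.1]
opening: 0.0268
grasp_force: 40.3
```

Emit:
{"method": "apply_moves", "body": {
  "motion": [
    {"xyz":[1,0,2],"twist":0,"jaw":-0.6},
    {"xyz":[1,0,4],"twist":0,"jaw":-0.6}
  ]
}}

```text
time: 11.1
ee_pos: [0.4849, 0.2766, 0.022]
tcp_rot: [179.8, -0.3, 106.0]
wrist_force: [-4.6, 12.3, 6.3]
opening: 0.0272
grasp_force: 40.5
```

```bash
python3 tgt.py; python3 tilt.py | awk '/^(g|tx|ty|z)$/{m=$1;c=0} {c++; if(c<18)print}' | cut -c1-110
```

```text
t 11.1 p [484.9 276.6  22. ] psi 106.0 q [ 30.   7. -11.  72.   0. 104.] open 27.2
uv 232 257 172 194
g
[[157 157 157 157 157 157 157 157 157 157 157 157  64  70 157  60 157 157 157 157 157 157 157 157 157 157]
 [157 157 157 157 157 157 157 157 157 157 157 157 109 132 132 102  79 102 157 157 157 157 157 157 157 157]
 [157 157 157 157 157 157 157 157 157 157 157 157 160 193 196 165 110 107 157 157 157 157 157 157 157 157]
 [157 157 157 157 157 157 157 157 157 157 157 157 176 203 210 194 141 113 159 157 157 157 157 157 157 157]
 [157 157 157 157 157 157 157 157 157 157 157 157 164 191 206 195 147 112 155 157 157 157 157 157 157 157]
 [157 157 157 157 157 157 157 157 157 157 157 157 163 190 200 190 150 110 157 157 157 157 157 157 157 157]
 [157 157 157 157 157  47  47 157 157 157  97 135 167 191 198 192 168 124  95 116 157 157 157 157 157 157]
 [157 157 157 157 157  47  45  49  51  59  87 125 152 177 190 189 167 122  71  71 106 157 157 157 157 157]
 [157 157 157 157 157  49  46  53  47  61  80 117 139 167 185 171 142 102  68  58  88 157 157 157 157 157]
 [157 157 157 157 157 157  51  51
[... 5159 characters left out ...]
3  11   7   5   3  -1  -3  -4  -7 -10 -99 -99 -99 -99 -99]
 [-99 -99 -99 -99 -13 -99   4  10  11  13   9  10   9   2   0  -1  -2  -5  -6 -11 -15 -24 -24 -99 -99 -99]
 [-99 -13 -15 -15 -16  -7  -9 -14   3   4   4   6   3  -2  -1  -2  -5  -8 -11 -13 -16 -21 -22 -26 -22 -99]
 [ -1 -99 -19 -21  -7  -9 -14 -16  -5  -5  -3  -2  -2  -2  -1  -3  -6 -11 -14 -17 -20 -25 -23 -25 -24 -99]
 [-99  -5  -5  -1  -2 -13 -17 -19  -8  -9  -8  -6  -6  -2  -3  -7 -10 -15 -15 -20 -25 -23 -25 -24 -25 -22]
 [-99  -7  -7  -6  -6  -4  -3  -3  -2   0 -12 -11  -1  -2  -8 -10 -14 -18 -21 -23 -23 -23 -23 -24 -24 -23]
 [-99 -13  -9  -9  -8  -8  -7  -6  -5  -4  -3  -2  -4  -7 -11 -14 -16 -20 -23 -23 -23 -23 -24 -24 -25 -25]
```

Emit:
{"method": "apply_moves", "body": {
  "motion": [
    {"xyz":[1,0,0],"twist":0,"jaw":-0.2},
    {"xyz":[1,0,0],"twist":0,"jaw":-0.1},
    {"xyz":[1,0,0],"twist":0,"jaw":0.1},
    {"xyz":[1,0,0],"twist":0,"jaw":0.1},
    {"xyz":[1,0,-12],"twist":0,"jaw":0.15}
  ]
}}

```text
time: 11.92
ee_pos: [0.4832, 0.2742, 0.0309]
tcp_rot: [-179.9, 0.0, 105.9]
wrist_force: [-0.1, 0.7, -0.6]
opening: 0.0487
grasp_force: 0.0
```

Emit:
{"method": "apply_moves", "body": {
  "motion": [
    {"xyz":[0,0,-50],"twist":0,"jaw":0.2},
    {"xyz":[0,0,-100],"twist":0,"jaw":1},
    {"xyz":[0,0,-100],"twist":0,"jaw":1}
  ]
}}

```text
time: 12.3
ee_pos: [0.4856, 0.2756, 0.1367]
tcp_rot: [179.6, -0.1, 105.9]
wrist_force: [0.3, -1.1, 0.2]
opening: 0.0842
grasp_force: 0.0
```

```bash
cat > tray.py <<'E'
from h import *
np.set_printoptions(linewidth=220)
acc=[]
for i in range(3):
    s,D=camera("scene");acc.append(cloud("scene",D)*1e3)
C=np.median(acc,0);c,sn=np.cos(np.radians(15.9)),np.sin(np.radians(15.9))
L=(C[...,:2]-[473,311])@np.array([[c,-sn],[sn,c]])
k=(abs(L[...,0])<32)&(abs(L[...,1])<60)&(C[...,2]>24)&(C[...,2]<60)
for z0 in(24,28,32,36,40,44):
    j=k&(C[...,2]>=z0)&(C[...,2]<z0+4);
    if j.sum(): print(z0,j.sum(),"x",np.percentile(L[j][:,0],[3,50,97]).round(),"y",np.percentile(L[j][:,1],[3,50,97]).round())
E
python3 tray.py; python3 tgt.py
```

```text
24 14 x [-14. -10.  10.] y [-49. -43. -30.]
28 12 x [-15.  -6.  13.] y [-49. -47. -32.]
32 11 x [-14. -10.   7.] y [-48. -44. -30.]
36 28 x [-13.  -1.  11.] y [-48. -39. -30.]
t 12.45 p [483.5 274.5 131. ] psi 105.9 q [ 30.   5.  -1.  85.  -0. 104.] open 85.1
```

Relay A stands upright in the tray (faces vertical, top 39 mm). Next relay B.

```bash
python3 tgt.py 485 0 130 85, 486.5 -290 120 63.2, 486.5 -318.5 90 63.2, 486.5 -318.5 15 63.2
```

```text
t 12.45 p [483.5 274.5 131. ] psi 105.9 q [ 30.   5.  -1.  85.  -0. 104.] open 85.1
[485.   0. 130.  85.] xyz [-264.4  -73.9    1. ] twist 0.365 rows>= 5
[ 486.5 -290.   120.    63.2] xyz [-288.8   26.8   10. ] twist 0.38 rows>= 5
[ 486.5 -318.5   90.    63.2] xyz [-25.4  12.9  30. ] twist -0.0 rows>= 1
[ 486.5 -318.5   15.    63.2] xyz [-0. -0. 75.] twist -0.0 rows>= 2
```

Emit:
{"method": "apply_moves", "body": {
  "motion": [
    {"xyz":[-264,-74,1],"twist":0.365,"jaw":1},
    {"xyz":[-264,-74,1],"twist":0.365,"jaw":1},
    {"xyz":[-264,-74,1],"twist":0.365,"jaw":1},
    {"xyz":[-264,-74,1],"twist":0.365,"jaw":1},
    {"xyz":[-264,-74,1],"twist":0.365,"jaw":1}
  ],
  "grip_force": 40
}}

```text
time: 13.08
ee_pos: [0.4839, -0.0024, 0.129]
tcp_rot: [-179.9, 0.0, 84.9]
wrist_force: [-0.5, 0.8, -0.2]
opening: 0.0858
grasp_force: 0.0
```

Emit:
{"method": "apply_moves", "body": {
  "motion": [
    {"xyz":[-289,27,10],"twist":0.38,"jaw":1},
    {"xyz":[-289,27,10],"twist":0.38,"jaw":1},
    {"xyz":[-289,27,10],"twist":0.38,"jaw":1},
    {"xyz":[-289,27,10],"twist":0.38,"jaw":1},
    {"xyz":[-289,27,10],"twist":0.38,"jaw":1}
  ]
}}

```text
time: 13.7
ee_pos: [0.4856, -0.292, 0.1185]
tcp_rot: [-179.8, -0.0, 63.1]
wrist_force: [0.7, -0.3, 0.8]
opening: 0.0852
grasp_force: 0.0
```

```bash
python3 tgt.py 486.5 -318.5 70 63.2, 486.5 -318.5 15 63.2
```

```text
t 13.7 p [ 485.6 -292.   118.5] psi 63.1 q [-31.   7.  -0.  83.  -0.  86.] open 85.2
[ 486.5 -318.5   70.    63.2] xyz [-23.2  12.8  48.5] twist -0.001 rows>= 1
[ 486.5 -318.5   15.    63.2] xyz [-0. -0. 55.] twist -0.0 rows>= 1
```

Emit:
{"method": "apply_moves", "body": {
  "motion": [
    {"xyz":[-23,13,30],"twist":0,"jaw":0.8},
    {"xyz":[-23,13,70],"twist":0,"jaw":0.6},
    {"xyz":[-23,13,100],"twist":0,"jaw":0.5},
    {"xyz":[-23,13,103],"twist":0,"jaw":0.3},
    {"xyz":[-23,13,103],"twist":0,"jaw":0}
  ]
}}

```text
time: 14.32
ee_pos: [0.488, -0.3161, 0.0176]
tcp_rot: [-180.0, 0.0, 63.2]
wrist_force: [-0.6, -0.6, -0.1]
opening: 0.0425
grasp_force: 0.0
```

Emit:
{"method": "apply_moves", "body": {
  "motion": [
    {"xyz":[0,0,0],"twist":0,"jaw":-0.3},
    {"xyz":[0,0,0],"twist":0,"jaw":-0.6},
    {"xyz":[0,0,0],"twist":0,"jaw":-0.6}
  ]
}}

```text
time: 14.7
ee_pos: [0.4889, -0.3166, 0.0191]
tcp_rot: [179.8, 0.0, 63.3]
wrist_force: [-1.1, 0.2, 6.4]
opening: 0.0269
grasp_force: 40.5
```

Emit:
{"method": "apply_moves", "body": {
  "motion": [
    {"xyz":[0,0,-30],"twist":0,"jaw":-0.6},
    {"xyz":[0,0,-80],"twist":0,"jaw":-0.6},
    {"xyz":[0,0,-120],"twist":0,"jaw":-0.6},
    {"xyz":[0,0,-120],"twist":0,"jaw":-0.6}
  ]
}}

```text
time: 15.2
ee_pos: [0.4895, -0.3171, 0.1416]
tcp_rot: [179.6, 0.0, 63.2]
wrist_force: [0.0, 0.0, -0.9]
opening: 0.0271
grasp_force: 39.7
```

```bash
python3 tgt.py 478 -30 135 84, 463.3 240 135 105.9,463.3 345.2 110 105.9,463.3 345.2 20 105.9
```

```text
t 15.2 p [ 489.5 -317.1  141.6] psi 63.2 q [-33.   8.   4.  86.  -0.  84.] open 27.1
[478. -30. 135.  84.] xyz [ 251.2 -139.6    6.6] twist -0.362 rows>= 5
[463.3 240.  135.  105.9] xyz [267.  -42.8  -0. ] twist -0.382 rows>= 5
[463.3 345.2 110.  105.9] xyz [101.2  28.8  25. ] twist -0.0 rows>= 2
[463.3 345.2  20.  105.9] xyz [ 0. -0. 90.] twist -0.0 rows>= 2
```

Emit:
{"method": "apply_moves", "body": {
  "motion": [
    {"xyz":[251,-140,6],"twist":-0.362,"jaw":-0.6},
    {"xyz":[251,-140,6],"twist":-0.362,"jaw":-0.6},
    {"xyz":[251,-140,6],"twist":-0.362,"jaw":-0.6},
    {"xyz":[251,-140,6],"twist":-0.362,"jaw":-0.6},
    {"xyz":[251,-140,6],"twist":-0.362,"jaw":-0.6}
  ]
}}

```text
time: 15.82
ee_pos: [0.4753, -0.0266, 0.1307]
tcp_rot: [-180.0, -0.0, 84.1]
wrist_force: [1.1, -0.9, -0.3]
opening: 0.0271
grasp_force: 39.7
```

Emit:
{"method": "apply_moves", "body": {
  "motion": [
    {"xyz":[267,-43,0],"twist":-0.382,"jaw":-0.6},
    {"xyz":[267,-43,0],"twist":-0.382,"jaw":-0.6},
    {"xyz":[267,-43,0],"twist":-0.382,"jaw":-0.6},
    {"xyz":[267,-43,0],"twist":-0.382,"jaw":-0.6},
    {"xyz":[267,-43,0],"twist":-0.382,"jaw":-0.6}
  ]
}}

```text
time: 16.45
ee_pos: [0.4603, 0.2438, 0.1304]
tcp_rot: [-179.9, -0.0, 106.1]
wrist_force: [0.3, 0.1, -0.5]
opening: 0.0265
grasp_force: 39.7
```

Emit:
{"method": "apply_moves", "body": {
  "motion": [
    {"xyz":[101,29,25],"twist":0,"jaw":-0.6},
    {"xyz":[101,29,25],"twist":0,"jaw":-0.6},
    {"xyz":[101,29,50],"twist":0,"jaw":-0.6}
  ]
}}

```text
time: 16.82
ee_pos: [0.4616, 0.3484, 0.0807]
tcp_rot: [180.0, -0.0, 106.0]
wrist_force: [0.4, 0.1, -0.1]
opening: 0.0267
grasp_force: 39.8
```

```bash
python3 tgt.py 463.3 345.2 23 105.9
python3 - <<'E'
from h import *
o=sensors.get_obs();T=o["ee_pos"]*1e3;psi=np.radians(o["tcp_rot"][2])
C=np.median([cloud("scene",camera("scene")[1])*1e3 for _ in range(3)],0)
d=C[...,:2]-T[:2];L=np.stack([d@[np.cos(psi),np.sin(psi)],d@[np.sin(psi),-np.cos(psi)],C[...,2]-T[2]],-1)
k=(np.hypot(L[...,0],L[...,1])<32)&(L[...,2]<25)&(C[...,2]>24)
for z0 in range(-30,25,5):
    j=k&(L[...,2]>=z0)&(L[...,2]<z0+5)
    if j.sum()>1: print(z0,j.sum(),"tx",np.percentile(L[j][:,0],[3,97]).round(),"ty",np.percentile(L[j][:,1],[3,97]).round())
E
```

```text
t 16.82 p [461.6 348.4  80.7] psi 106.0 q [ 37.   8.  -2.  79.   0. 111.] open 26.7
[463.3 345.2  23.  105.9] xyz [-3.5  0.7 57.7] twist 0.002 rows>= 1
-25 15 tx [-15.   6.] ty [-19.   7.]
-20 14 tx [-16.   5.] ty [-17.   7.]
-15 15 tx [-16.   4.] ty [-17.  10.]
-10 14 tx [-17.   4.] ty [-18.   4.]
-5 11 tx [-16.   7.] ty [-20.   4.]
0 19 tx [-16.  -6.] ty [-24.  17.]
5 20 tx [-16.   0.] ty [-30.  10.]
10 31 tx [-14.   2.] ty [-29.  13.]
15 22 tx [-13.   7.] ty [-31.  15.]
20 22 tx [-13.   5.] ty [-31.  13.]
```

Emit:
{"method": "apply_moves", "body": {
  "motion": [
    {"xyz":[1.5,0,25],"twist":0,"jaw":-0.6},
    {"xyz":[1.5,0,45],"twist":0,"jaw":-0.6},
    {"xyz":[1.5,0,52],"twist":0,"jaw":-0.6},
    {"xyz":[1.5,0,54],"twist":0,"jaw":-0.6},
    {"xyz":[1.5,0,54],"twist":0,"jaw":-0.6}
  ]
}}

```text
time: 17.6
ee_pos: [0.4616, 0.3476, 0.0284]
tcp_rot: [179.9, -0.0, 105.9]
wrist_force: [0.1, -0.1, -0.1]
opening: 0.0265
grasp_force: 39.8
```

Emit:
{"method": "apply_moves", "body": {
  "motion": [
    {"xyz":[0,0,2],"twist":0,"jaw":-0.6},
    {"xyz":[0,0,2],"twist":0,"jaw":-0.6}
  ]
}}

```text
time: 17.85
ee_pos: [0.4612, 0.3476, 0.0256]
tcp_rot: [180.0, -0.0, 105.9]
wrist_force: [0.3, 0.5, -0.7]
opening: 0.0267
grasp_force: 39.8
```

Emit:
{"method": "apply_moves", "body": {
  "motion": [
    {"xyz":[0,0,1.5],"twist":0,"jaw":-0.6},
    {"xyz":[0,0,1.5],"twist":0,"jaw":-0.6}
  ]
}}

```text
time: 18.1
ee_pos: [0.4611, 0.3475, 0.0237]
tcp_rot: [-180.0, 0.0, 105.9]
wrist_force: [0.5, 0.5, 0.3]
opening: 0.0267
grasp_force: 39.8
```

Emit:
{"method": "apply_moves", "body": {
  "motion": [
    {"xyz":[0,0,1.5],"twist":0,"jaw":-0.6},
    {"xyz":[0,0,1.5],"twist":0,"jaw":-0.6}
  ]
}}

```text
time: 18.35
ee_pos: [0.4612, 0.3476, 0.0225]
tcp_rot: [180.0, -0.0, 105.9]
wrist_force: [-0.8, 0.4, 1.1]
opening: 0.027
grasp_force: 39.9
```

Emit:
{"method": "apply_moves", "body": {
  "motion": [
    {"xyz":[0,0,1.5],"twist":0,"jaw":-0.6},
    {"xyz":[0,0,1.5],"twist":0,"jaw":-0.6}
  ]
}}

```text
time: 18.6
ee_pos: [0.4612, 0.3477, 0.0224]
tcp_rot: [179.9, -0.0, 105.9]
wrist_force: [-4.4, -2.9, 12.4]
opening: 0.027
grasp_force: 41.2
```

Emit:
{"method": "apply_moves", "body": {
  "motion": [
    {"xyz":[0,0,-1],"twist":0,"jaw":-0.2},
    {"xyz":[0,0,-1],"twist":0,"jaw":0},
    {"xyz":[0,0,-1],"twist":0,"jaw":0.1},
    {"xyz":[0,0,-40],"twist":0,"jaw":0.15},
    {"xyz":[0,0,-95],"twist":0,"jaw":0.2}
  ]
}}

```text
time: 19.23
ee_pos: [0.4602, 0.3469, 0.1152]
tcp_rot: [-179.8, 0.1, 105.9]
wrist_force: [0.9, 1.3, 0.2]
opening: 0.051
grasp_force: 0.0
```

Emit:
{"method": "apply_moves", "body": {
  "motion": [
    {"xyz":[0,0,-25],"twist":0,"jaw":0.6},
    {"xyz":[0,0,-25],"twist":0,"jaw":0.6}
  ]
}}

```text
time: 19.48
ee_pos: [0.462, 0.3482, 0.1431]
tcp_rot: [179.8, -0.1, 105.9]
wrist_force: [0.3, -0.3, -0.2]
opening: 0.0682
grasp_force: 0.0
```

```bash
python3 tray.py; python3 tgt.py 450 80 130 76, 430 -190 110 46.5, 430 -212.5 60 46.5, 430 -212.5 15 46.5
python3 - <<'E'
from h import *
C=np.median([cloud("scene",camera("scene")[1])*1e3 for _ in range(4)],0)
# rest: points near, in rest frame about corner estimate
a=np.radians(83.4);ex=np.array([np.cos(a),np.sin(a)]);ey=np.array([-np.sin(a),np.cos(a)])
d=C[...,:2]-[469.4,152.2];X,Y,Z=d@ex,d@ey,C[...,2]
k=(abs(Y)<25)&(X>-35)&(X<15)&(Z>40)&(Z<80)
print("rest n",k.sum());v,u=np.where(k)
for i in np.argsort(X[k]): print(round(X[k][i]),round(Y[k][i]),round(Z[k][i]),end=" | ")
# box
a=np.radians(13.5);ex=np.array([np.cos(a),np.sin(a)]);ey=np.array([-np.sin(a),np.cos(a)])
d=C[...,:2]-[559.3,29.9];X,Y,Z=d@ex,d@ey,C[...,2]
k=(abs(X)<40)&(abs(Y)<45)&(Z>21)&(Z<32)
print("\nbox top",k.sum(),"x",np.percentile(X[k],[0,2,98,100]).round(1),"y",np.percentile(Y[k],[0,2,98,100]).round(1))
k=(abs(X)<40)&(abs(Y)<22)&(Z>6)&(Z<18)&(X<-15);print("front face x",np.percentile(X[k],[5,50,95]).round(1))
k=(abs(X)<20)&(Y<-15)&(Y>-45)&(Z>6)&(Z<18);print("side face y",np.percentile(Y[k],[5,50,95]).round(1),k.sum())
E
```

```text
24 19 x [-16. -11.  13.] y [-49. -45.  39.]
28 24 x [-17. -13.  10.] y [-49. -32.  41.]
32 25 x [-18. -10.   9.] y [-48.  24.  40.]
36 56 x [-16.  -3.  10.] y [-47.  -2.  43.]
40 2 x [-6. -2.  1.] y [26. 32. 38.]
t 19.62 p [460.8 347.3 139.5] psi 105.9 q [ 37.   8.   4.  86.   0. 111.] open 68.2
[450.  80. 130.  76.] xyz [-254.1  -83.4    9.5] twist 0.521 rows>= 5
[ 430.  -190.   110.    46.5] xyz [-266.8   45.9   20. ] twist 0.515 rows>= 5
[ 430.  -212.5   60.    46.5] xyz [-16.3  15.5  50. ] twist -0.0 rows>= 1
[ 430.  -212.5   15.    46.5] xyz [ 0. -0. 45.] twist -0.0 rows>= 1
rest n 71
-21 -8 64 | -20 -1 64 | -19 6 63 | -19 9 64 | -18 12 66 | -18 5 66 | -18 12 62 | -18 16 64 | -18 1 64 | -18 -3 65 | -18 -6 64 | -17 -11 65 | -16 18 61 | -15 17 63 | -14 6 57 | -13 -10 57 | -13 -2 57 | -13 12 56 | -13 19 56 | -12 19 59 | -12 1 48 | -12 -2 42 | -12 6 42 | -12 -6 41 | -12 13 46 | -12 16 44 | -12 -6 44 | -12 9 47 | -12 16 50 | -12 1 50 | -11 9 44 | -11 1 40 | -11 12 42 | -11 12 48 | -11 4 48 | -11 -4 48 | -11 4 45 | -10 -7 46 | -10 7 49 | -10 -8 49 | -10 0 43 | -10 15 46 | -10 -4 44 | -10 10 51 | -9 3 50 | -8 -2 51 | -8 13 51 | -8 17 46 | -8 16 49 | -8 -6 49 | -7 17 42 | -6 4 49 | -6 18 52 | -5 18 49 | -1 19 47 | -1 15 42 | 2 -7 51 | 2 -7 54 | 2 12 49 | 2 16 47 | 2 15 51 | 3 0 50 | 3 -4 52 | 3 19 48 | 4 10 51 | 4 17 51 | 5 6 52 | 5 -2 52 | 5 2 50 | 6 6 48 | 6 12 51 | 
box top 104 x [-31.7 -31.1  23.5  24.2] y [-31.8 -31.3  33.8  34.5]
front face x [-33.3 -31.3 -29.2]
side face y [-32.1 -31.1 -16.9] 28
```

Both relays stand upright in the tray. The scene depth agrees with the robot, and the top camera reads ~4 mm high in x, so I'll apply that correction to the terminal.

Emit:
{"method": "apply_moves", "body": {
  "motion": [
    {"xyz":[-254,-83,9],"twist":0.52,"jaw":0.6},
    {"xyz":[-254,-83,9],"twist":0.52,"jaw":0.6},
    {"xyz":[-254,-83,9],"twist":0.52,"jaw":0.6},
    {"xyz":[-254,-83,9],"twist":0.52,"jaw":0.6},
    {"xyz":[-254,-83,9],"twist":0.52,"jaw":0.6}
  ],
  "grip_force": 30
}}

```text
time: 20.45
ee_pos: [0.4502, 0.0778, 0.1316]
tcp_rot: [-180.0, 0.0, 75.9]
wrist_force: [-1.1, 0.9, -0.2]
opening: 0.068
grasp_force: 0.0
```

Emit:
{"method": "apply_moves", "body": {
  "motion": [
    {"xyz":[-267,46,20],"twist":0.515,"jaw":0.6},
    {"xyz":[-267,46,20],"twist":0.515,"jaw":0.6},
    {"xyz":[-267,46,20],"twist":0.515,"jaw":0.6},
    {"xyz":[-267,46,20],"twist":0.515,"jaw":0.6},
    {"xyz":[-267,46,20],"twist":0.515,"jaw":0.6}
  ]
}}

```text
time: 21.08
ee_pos: [0.4307, -0.1921, 0.1112]
tcp_rot: [-180.0, 0.0, 46.4]
wrist_force: [0.2, 0.7, 0.0]
opening: 0.0685
grasp_force: 0.0
```

```bash
python3 tgt.py 429 -212.3 40 46.5, 429 -212.3 10 46.5
```

```text
t 21.07 p [ 430.7 -192.1  111.2] psi 46.4 q [-24.  -6. -14.  82.  -0. 110.] open 68.5
[ 429.  -212.3   40.    46.5] xyz [-15.8  12.7  71.2] twist -0.001 rows>= 2
[ 429.  -212.3   10.    46.5] xyz [ 0. -0. 30.] twist -0.0 rows>= 1
```

Emit:
{"method": "apply_moves", "body": {
  "motion": [
    {"xyz":[-15.8,12.7,50],"twist":0,"jaw":0.45},
    {"xyz":[-15.8,12.7,90],"twist":0,"jaw":0.45},
    {"xyz":[-15.8,12.7,103],"twist":0,"jaw":0.4},
    {"xyz":[-15.8,12.7,103],"twist":0,"jaw":0.4}
  ]
}}

```text
time: 21.58
ee_pos: [0.4296, -0.2094, 0.0088]
tcp_rot: [-179.9, 0.0, 46.6]
wrist_force: [-0.3, -0.4, -0.1]
opening: 0.0597
grasp_force: 0.0
```

Emit:
{"method": "apply_moves", "body": {
  "motion": [
    {"xyz":[0,0,3],"twist":0,"jaw":0.4},
    {"xyz":[0,0,5],"twist":0,"jaw":0.4}
  ]
}}

```text
time: 21.82
ee_pos: [0.4304, -0.2101, 0.0051]
tcp_rot: [179.9, -0.0, 46.6]
wrist_force: [-0.4, 0.4, -0.1]
opening: 0.06
grasp_force: 0.0
```

Emit:
{"method": "apply_moves", "body": {
  "motion": [
    {"xyz":[0,0,2],"twist":0,"jaw":0.4},
    {"xyz":[0,0,3],"twist":0,"jaw":0.4}
  ]
}}

```text
time: 22.08
ee_pos: [0.4296, -0.2099, 0.001]
tcp_rot: [180.0, -0.0, 46.6]
wrist_force: [-0.2, 0.5, -0.4]
opening: 0.0599
grasp_force: 0.0
```

Emit:
{"method": "apply_moves", "body": {
  "motion": [
    {"xyz":[-1.7,1.6,1],"twist":0,"jaw":0.4},
    {"xyz":[-1.7,1.6,3],"twist":0,"jaw":0.4}
  ]
}}

```text
time: 22.32
ee_pos: [0.4296, -0.2125, -0.0021]
tcp_rot: [180.0, -0.0, 46.6]
wrist_force: [0.0, 0.4, 0.6]
opening: 0.0603
grasp_force: 0.0
```

Emit:
{"method": "apply_moves", "body": {
  "motion": [
    {"xyz":[0,0,1.5],"twist":0,"jaw":0.4},
    {"xyz":[0,0,2],"twist":0,"jaw":0.4}
  ]
}}

```text
time: 22.58
ee_pos: [0.4294, -0.2122, -0.0043]
tcp_rot: [-180.0, 0.0, 46.6]
wrist_force: [0.5, 0.4, 0.5]
opening: 0.0601
grasp_force: 0.0
```

Emit:
{"method": "apply_moves", "body": {
  "motion": [
    {"xyz":[0,0,1.5],"twist":0,"jaw":0.4},
    {"xyz":[0,0,2],"twist":0,"jaw":0.4}
  ]
}}

```text
time: 22.82
ee_pos: [0.4295, -0.2122, -0.0062]
tcp_rot: [-180.0, 0.0, 46.6]
wrist_force: [-0.2, -0.5, 0.4]
opening: 0.0596
grasp_force: 0.0
```

Emit:
{"method": "apply_moves", "body": {
  "motion": [
    {"xyz":[0,0,0],"twist":0,"jaw":0.2},
    {"xyz":[0,0,0],"twist":0,"jaw":0.05},
    {"xyz":[0,0,0],"twist":0,"jaw":0.05}
  ],
  "grip_force": 30
}}

```text
time: 23.2
ee_pos: [0.4297, -0.2123, -0.0057]
tcp_rot: [180.0, -0.0, 46.6]
wrist_force: [-1.1, 1.3, 4.4]
opening: 0.0466
grasp_force: 31.2
```

Emit:
{"method": "apply_moves", "body": {
  "motion": [
    {"xyz":[0,0,-15],"twist":0,"jaw":0.0},
    {"xyz":[0,0,-60],"twist":0,"jaw":0.0},
    {"xyz":[0,0,-115],"twist":0,"jaw":0.0},
    {"xyz":[0,0,-125],"twist":0,"jaw":0.0}
  ]
}}

```text
time: 23.7
ee_pos: [0.4311, -0.213, 0.1236]
tcp_rot: [179.6, -0.1, 46.6]
wrist_force: [0.3, -0.9, -0.5]
opening: 0.0466
grasp_force: 31.0
```

```bash
python3 tgt.py 450 0 120 67, 465 148.4 110 83.4, 465 148.4 72 83.4;  python3 - <<'E'
from h import *
o=sensors.get_obs();T=o["ee_pos"]*1e3;psi=np.radians(o["tcp_rot"][2])
C=np.median([cloud("scene",camera("scene")[1])*1e3 for _ in range(3)],0)
d=C[...,:2]-T[:2];L=np.stack([d@[np.cos(psi),np.sin(psi)],d@[np.sin(psi),-np.cos(psi)],C[...,2]-T[2]],-1)
k=(np.hypot(L[...,0],L[...,1])<42)&(L[...,2]<16)&(L[...,2]>-30)
print(L[k].round().astype(int).tolist()[:120])
E
```

```text
t 23.7 p [ 431.1 -213.   123.6] psi 46.6 q [-26.  -6. -12.  83.  -0. 107.] open 46.6
[450.   0. 120.  67.] xyz [ 167.7 -132.8    3.6] twist -0.357 rows>= 4
[465.  148.4 110.   83.4] xyz [142.5 -44.2  10. ] twist -0.286 rows>= 3
[465.  148.4  72.   83.4] xyz [-0. -0. 38.] twist -0.0 rows>= 1
[[8, 12, 12], [7, 14, 13], [6, 16, 13], [6, 19, 12], [5, 21, 13], [3, 23, 15], [9, -18, 12], [7, -16, 13], [6, -14, 14], [7, -12, 13], [6, -9, 13], [5, -8, 14], [6, -5, 13], [4, -3, 14], [4, 0, 13], [4, 2, 13], [4, 4, 13], [4, 7, 13], [3, 9, 13], [4, 11, 12], [1, 13, 14], [2, 15, 13], [1, 18, 14], [1, 20, 13], [2, 22, 13], [5, -19, 12], [3, -17, 14], [3, -15, 13], [4, -12, 12], [1, -11, 14], [4, -8, 11], [1, -6, 13], [1, -4, 13], [0, -1, 13], [-2, 0, 15], [0, 3, 13], [0, 6, 13], [0, 8, 13], [-2, 10, 14], [-2, 12, 13], [-3, 14, 14], [0, 17, 11], [-2, 19, 12], [-4, 21, 14], [-7, 22, 16], [-6, 32, 14], [1, -20, 12], [-1, -18, 13], [0, -16, 13], [-1, -14, 13], [-3, -12, 14], [-1, -9, 12], [-1, -6, 12], [-1, -4, 12], [-3, -2, 13], [-4, 0, 13], [-3, 3, 12], [-3, 5, 12], [-6, 6, 14], [-7, 8, 15], [-5, 11
[... 158 characters left out ...]
4, 12], [-4, -12, 12], [-5, -10, 12], [-6, -8, 13], [-7, -6, 14], [-7, -3, 13], [-8, -1, 14], [-5, 2, 11], [-9, 3, 14], [-6, 6, 12], [-8, 8, 13], [-6, 11, 11], [-8, 13, 12], [-10, 15, 13], [-10, 17, 13], [-7, 21, 10], [-8, 23, 11], [-12, 23, 14], [-13, 25, 15], [-12, 28, 14], [-8, 32, 10], [-9, -34, 15], [-9, -32, 16], [-4, -21, 10], [-7, -19, 12], [-9, -18, 14], [-8, -15, 12], [-9, -13, 13], [-10, -11, 13], [-10, -9, 13], [-9, -6, 12], [-10, -4, 13], [-11, -2, 13], [-9, 1, 11], [-9, 3, 11], [-10, 5, 12], [-13, 7, 14], [-11, 10, 12], [-13, 11, 14], [-13, 14, 13], [-14, 16, 13], [-9, 20, 9], [-6, 23, 7], [-12, 24, 11], [-12, 26, 11], [-11, 29, 10], [-6, -35, 10], [-9, -34, 13], [-7, -31, 11]]
```

Emit:
{"method": "apply_moves", "body": {
  "motion": [
    {"xyz":[168,-133,3],"twist":-0.357,"jaw":0.0},
    {"xyz":[168,-133,3],"twist":-0.357,"jaw":0.0},
    {"xyz":[168,-133,3],"twist":-0.357,"jaw":0.0},
    {"xyz":[168,-133,3],"twist":-0.357,"jaw":0.0},
    {"xyz":[168,-133,3],"twist":-0.357,"jaw":0.0}
  ]
}}

```text
time: 24.48
ee_pos: [0.4476, 0.0029, 0.1142]
tcp_rot: [-179.9, 0.1, 67.2]
wrist_force: [-0.1, -0.5, -0.3]
opening: 0.0468
grasp_force: 31.1
```

Emit:
{"method": "apply_moves", "body": {
  "motion": [
    {"xyz":[142,-44,10],"twist":-0.286,"jaw":0.0},
    {"xyz":[142,-44,10],"twist":-0.286,"jaw":0.0},
    {"xyz":[142,-44,10],"twist":-0.286,"jaw":0.0},
    {"xyz":[142,-44,10],"twist":-0.286,"jaw":0.0},
    {"xyz":[142,-44,10],"twist":-0.286,"jaw":0.0}
  ],
  "grip_force": 20
}}

```text
time: 25.1
ee_pos: [0.4631, 0.1479, 0.1052]
tcp_rot: [-179.9, 0.1, 83.4]
wrist_force: [-0.1, 0.4, -0.2]
opening: 0.0465
grasp_force: 31.1
```

```bash
python3 tgt.py 465 148.4 70 83.4
```

```text
t 25.1 p [463.1 147.9 105.2] psi 83.4 q [ 18.  -4. -13.  82.  -0. 114.] open 46.5
[465.  148.4  70.   83.4] xyz [ 0.7  1.9 35.2] twist -0.001 rows>= 1
```

Emit:
{"method": "apply_moves", "body": {
  "motion": [
    {"xyz":[0.7,1.9,25],"twist":0,"jaw":0.0},
    {"xyz":[0.7,1.9,36],"twist":0,"jaw":0.0},
    {"xyz":[0.7,1.9,36],"twist":0,"jaw":0.0}
  ]
}}

```text
time: 25.48
ee_pos: [0.4648, 0.1486, 0.0693]
tcp_rot: [-179.9, 0.0, 83.3]
wrist_force: [-0.0, -0.1, -0.2]
opening: 0.047
grasp_force: 31.1
```

Emit:
{"method": "apply_moves", "body": {
  "motion": [
    {"xyz":[0,0,4],"twist":0,"jaw":0.0},
    {"xyz":[0,0,7],"twist":0,"jaw":0.0}
  ]
}}

```text
time: 25.72
ee_pos: [0.4656, 0.1495, 0.0633]
tcp_rot: [180.0, -0.0, 83.4]
wrist_force: [0.2, -0.5, -0.2]
opening: 0.0466
grasp_force: 31.1
```

Emit:
{"method": "apply_moves", "body": {
  "motion": [
    {"xyz":[0,0,3],"twist":0,"jaw":0.0},
    {"xyz":[0,0,5],"twist":0,"jaw":0.0}
  ]
}}

```text
time: 25.98
ee_pos: [0.4656, 0.1501, 0.0588]
tcp_rot: [179.9, -0.1, 83.4]
wrist_force: [-3.6, 2.3, 9.3]
opening: 0.047
grasp_force: 32.4
```

Emit:
{"method": "apply_moves", "body": {
  "motion": [
    {"xyz":[0,-0.5,2],"twist":0,"jaw":0.0},
    {"xyz":[-0.5,-0.5,4],"twist":0,"jaw":0.0}
  ]
}}

```text
time: 26.22
ee_pos: [0.4655, 0.1501, 0.0553]
tcp_rot: [179.9, -0.1, 83.4]
wrist_force: [-1.4, 5.5, 8.9]
opening: 0.0465
grasp_force: 33.4
```

Emit:
{"method": "apply_moves", "body": {
  "motion": [
    {"xyz":[0,0,2],"twist":0,"jaw":0.0},
    {"xyz":[-0.5,0,4],"twist":0,"jaw":0.0}
  ]
}}

```text
time: 26.48
ee_pos: [0.4654, 0.1496, 0.0513]
tcp_rot: [179.9, -0.1, 83.4]
wrist_force: [-1.2, 2.4, 8.7]
opening: 0.0466
grasp_force: 34.1
```

```bash
cat > restv.py <<'E'
from h import *
a=np.radians(83.4);ex=np.array([np.cos(a),np.sin(a)]);ey=np.array([-np.sin(a),np.cos(a)])
C=np.median([cloud("scene",camera("scene")[1])*1e3 for _ in range(4)],0)
d=C[...,:2]-[465.4,151.8];X,Y,Z=d@ex,d@ey,C[...,2]-50
k=(abs(Y)<25)&(X>-45)&(X<20)&(Z>-6)&(Z<60)
# print by Y band: X,Z and (s,n) along slope
for y0 in(-24,-14,-6,6,14):
    j=k&(Y>=y0)&(Y<y0+9);print("Y",y0,end=": ")
    for i in np.argsort(-Z[j]): print((int(round(X[j][i])),int(round(Z[j][i]))),end="")
    print()
E
python3 restv.py; python3 tgt.py
```

```text
Y -24: (5, 60)(-6, 57)(-14, 57)(-12, 57)(6, 56)(-15, 54)(-7, 54)(-10, 52)(-6, 50)(-1, 48)(-6, 44)(-13, 43)(4, 43)(-10, 43)(-1, 42)(8, 42)(-14, 41)(-4, 40)(4, 40)(-9, 39)(-7, 39)(0, 38)(2, 38)(-14, 37)(-10, 36)(-1, 35)(-14, 34)(4, 34)(-5, 33)(0, 32)(-9, 32)(-15, 32)(-5, 31)(4, 30)(-1, 29)(-9, 28)(-4, 27)(-12, 26)(6, 25)(1, 24)(-7, 24)(-4, 23)(-11, 22)(6, 22)(-8, 21)(1, 21)(-13, 21)(5, 19)(-3, 19)(2, 17)(-11, 16)(7, 15)(-14, 14)(-15, 13)(7, 13)(-15, 10)(-11, 9)
Y -14: (-20, 29)(-20, 27)(-16, 26)(-22, 26)(-12, 24)(-23, 24)(-10, 23)(-25, 22)(-3, 19)(5, 14)(-19, 14)(-19, 13)(-14, 8)(-13, 7)(-10, 1)(-7, 0)(-9, -1)(-10, -2)(-11, -3)(-10, -5)
Y -6: (-28, 32)(-25, 32)(-29, 31)(-26, 30)(-29, 30)(-32, 29)(-29, 28)(-16, 26)(-32, 26)(-11, 24)(-10, 23)(-1, 18)(-19, 14)(7, 13)(-14, 8)(-13, 7)(-6, 0)(-8, 0)(-9, -1)(-9, -1)(-10, -2)(-12, -4)(-9, -4)
Y 6: (-27, 30)(-25, 30)(-31, 28)(-18, 27)(-28, 27)(-19, 27)(-23, 27)(-20, 26)(-23, 25)(-31, 25)(-29, 25)(-21, 23)(-23, 23)(-10, 23)(-24, 22)(-22, 21)(-24, 21)(-3, 19)(-2, 18)(-18, 15)(-17, 12)(-15, 11)(-11, 9)(-12, 7)(-9, 4)(-5, 2)(-10, 1)(3, 1)(-7, 1)(-11, 1)(2, 0)(-8, 0)(2, -1)(-10, -2)(-3, -2)(0, -3)(-10, -3)(-12, -4)(-6, -5)
Y 14: (-12, 40)(-19, 26)(-16, 26)(-20, 24)(-17, 23)(-21, 23)(-14, 23)(-22, 22)(-9, 22)(-10, 21)(-22, 21)(-18, 21)(-3, 19)(-13, 18)(-21, 18)(-9, 17)(-17, 17)(-14, 16)(-10, 15)(-15, 11)(-11, 9)(0, -3)
t 26.68 p [465.4 149.6  51.2] psi 83.4 q [ 18.  -3. -18.  75.   0. 114.] open 46.7
```

Emit:
{"method": "apply_moves", "body": {
  "motion": [
    {"xyz":[-2,0,0],"twist":0,"jaw":0.0},
    {"xyz":[-3,0,2],"twist":0,"jaw":0.0},
    {"xyz":[-3,0,4],"twist":0,"jaw":0.0}
  ]
}}

```text
time: 27.05
ee_pos: [0.4653, 0.1468, 0.0475]
tcp_rot: [179.9, -0.2, 83.5]
wrist_force: [-1.6, 4.7, 12.0]
opening: 0.0465
grasp_force: 35.0
```

```bash
python3 restv.py|cut -c1-420; python3 tgt.py
```

```text
Y -24: (-18, 60)(-16, 60)(1, 58)(-19, 57)(5, 57)(2, 54)(-15, 51)(3, 50)(-1, 49)(-9, 41)(3, 40)(-5, 40)(-13, 40)(-10, 39)(0, 38)(-13, 37)(-4, 36)(-18, 35)(-9, 35)(6, 35)(-7, 35)(0, 35)(3, 34)(-12, 33)(-9, 32)(0, 32)(-17, 32)(-13, 30)(-3, 29)(6, 29)(-8, 28)(1, 27)(-13, 27)(-3, 26)(1, 24)(-16, 24)(-7, 24)(-13, 24)(-3, 22)(-17, 22)(1, 21)(-6, 20)(-3, 19)(-11, 19)(1, 17)(-12, 16)(-17, 15)(-10, 12)(-15, 10)(-11, 9)(-14, 6)
Y -14: (-19, 28)(-19, 26)(-21, 25)(-23, 23)(-19, 19)(-18, 16)(-18, 16)(-19, 15)(-19, 14)(-19, 14)(-14, 8)(-11, 2)(-8, 1)(-12, 1)(-11, -1)(-11, -3)(-10, -5)(-12, -5)
Y -6: (-23, 35)(-25, 34)(-24, 32)(-27, 32)(-25, 31)(-27, 30)(-29, 29)(-29, 28)(-17, 17)(-17, 16)(-20, 16)(-19, 14)(-19, 14)(-14, 8)(-13, 7)(-8, 1)(-7, 1)(-9, 1)(-11, 0)(-11, -1)(-9, -1)(-12, -2)(-11, -5)
Y 6: (-22, 34)(-26, 32)(-24, 32)(-21, 31)(-27, 30)(-21, 28)(-16, 28)(-22, 27)(-27, 27)(-17, 26)(-22, 26)(-23, 25)(-19, 25)(-23, 23)(-20, 23)(-21, 20)(-20, 19)(-18, 16)(-16, 15)(-18, 14)(-19, 14)(-15, 10)(-10, 8)(-12, 7)(-11, 5)(-10, 1)(-7, 1)(-13, 0)(-10, 0)(-8, 0)(-4, -2)(-11, -3)(-12, -4)(-7, -5)
Y 14: (-17, 58)(-18, 27)(-19, 27)(-14, 26)(-18, 24)(-18, 23)(-13, 22)(-18, 21)(-19, 20)(-21, 20)(-13, 18)(-16, 16)(-13, 15)(-16, 15)(-8, 8)(-11, 5)(-7, 4)
t 27.25 p [465.3 146.9  47.4] psi 83.5 q [ 17.  -3. -18.  75.   0. 114.] open 46.9
```

The plate lies at 45°, its narrow end at (−23,35)/(−29,28) against the expected (−22,35)/(−28,28). Releasing.

Emit:
{"method": "apply_moves", "body": {
  "motion": [
    {"xyz":[0,0,0],"twist":0,"jaw":0.2},
    {"xyz":[0,0,0],"twist":0,"jaw":0.35},
    {"xyz":[0,0,0],"twist":0,"jaw":0.5},
    {"xyz":[0,0,0],"twist":0,"jaw":0.6},
    {"xyz":[0,0,-30],"twist":0,"jaw":0.6}
  ]
}}

```text
time: 27.88
ee_pos: [0.4629, 0.1452, 0.0741]
tcp_rot: [-179.8, 0.1, 83.4]
wrist_force: [-0.7, 0.3, 0.4]
opening: 0.068
grasp_force: 0.0
```

Emit:
{"method": "apply_moves", "body": {
  "motion": [
    {"xyz":[0,0,-50],"twist":0,"jaw":0.6},
    {"xyz":[0,0,-70],"twist":0,"jaw":0.6},
    {"xyz":[0,0,-70],"twist":0,"jaw":0.6}
  ]
}}

```text
time: 28.25
ee_pos: [0.4652, 0.1459, 0.1472]
tcp_rot: [179.9, -0.1, 83.4]
wrist_force: [-0.2, 0.2, 0.0]
opening: 0.0684
grasp_force: 0.0
```

```bash
python3 restv.py|cut -c1-420; python3 tgt.py 465.4 151.8 130 173.4
```

```text
Y -24: (-16, 14)
Y -14: (-18, 27)(-20, 27)(-21, 25)(-21, 22)(-18, 18)(-17, 15)(-20, 14)(-16, 13)(-18, 13)(-13, 7)(-13, 7)(-12, 1)(-9, 1)(-6, 0)(-12, -2)(-9, -3)(-10, -5)
Y -6: (-23, 35)(-22, 33)(-23, 32)(-27, 31)(-24, 31)(-28, 31)(-29, 29)(-27, 26)(-16, 16)(-18, 15)(-16, 14)(-18, 13)(-14, 8)(-13, 7)(-8, 0)(-6, 0)(-10, 0)(-12, -1)(-10, -3)(-12, -4)
Y 6: (-22, 34)(-23, 31)(-27, 30)(-18, 29)(-17, 28)(-20, 28)(-18, 27)(-22, 27)(-24, 26)(-20, 25)(-25, 25)(-19, 24)(-23, 23)(-21, 23)(-19, 18)(-17, 15)(-18, 14)(-16, 14)(-17, 12)(-16, 11)(-11, 9)(-13, 7)(-9, 4)(-6, 0)(-9, 0)(-10, 0)(-7, -1)(-11, -1)(-4, -2)(2, -2)(-11, -3)(-12, -4)(1, -4)(-6, -5)(-11, -6)
Y 14: (-19, 27)(-15, 25)(-13, 25)(-21, 25)(-16, 23)(-12, 21)(-9, 20)(-19, 20)(-16, 20)(-12, 18)(-18, 18)(-9, 17)(-4, 16)(-5, 16)(-8, 15)(-10, 15)(-12, 14)(-16, 14)(-3, 13)(-11, 12)(-16, 11)(-10, 9)(-11, 9)(7, 5)(-7, 4)
t 28.45 p [463.8 145.5 144.4] psi 83.4 q [ 17.  -5.  -9.  86.  -0. 114.] open 68.3
[465.4 151.8 130.  173.4] xyz [ 6.5  0.9 14.4] twist -1.571 rows>= 9
```

Emit:
{"method": "apply_moves", "body": {
  "motion": [
    {"xyz":[6.5,1,0],"twist":-0.9,"jaw":0.8},
    {"xyz":[6.5,1,0],"twist":-0.9,"jaw":0.8},
    {"xyz":[6.5,1,0],"twist":-0.9,"jaw":0.8},
    {"xyz":[6.5,1,0],"twist":-0.9,"jaw":0.8},
    {"xyz":[6.5,1,0],"twist":-0.9,"jaw":0.8}
  ],
  "grip_force": 30
}}

```text
time: 29.08
ee_pos: [0.4656, 0.1518, 0.1446]
tcp_rot: [-179.9, -0.1, 135.3]
wrist_force: [-0.6, 0.3, 0.2]
opening: 0.0767
grasp_force: 0.0
```

Emit:
{"method": "apply_moves", "body": {
  "motion": [
    {"xyz":[0,0,15],"twist":-0.67,"jaw":0.8},
    {"xyz":[0,0,30],"twist":-0.67,"jaw":0.8},
    {"xyz":[0,0,30],"twist":-0.67,"jaw":0.8},
    {"xyz":[0,0,30],"twist":-0.67,"jaw":0.8},
    {"xyz":[0,0,30],"twist":-0.67,"jaw":0.8}
  ]
}}

```text
time: 29.7
ee_pos: [0.4656, 0.1518, 0.1148]
tcp_rot: [-180.0, -0.1, 173.3]
wrist_force: [0.3, -0.7, 0.6]
opening: 0.0767
grasp_force: 0.0
```

```bash
python3 tgt.py 465.4 151.8 64 173.4
```

```text
t 29.7 p [465.6 151.8 114.8] psi 173.3 q [ 18.  -4. -11.  83.  -0.  25.] open 76.7
[465.4 151.8  64.  173.4] xyz [ 0.2 -0.1 50.8] twist -0.001 rows>= 1
```

Emit:
{"method": "apply_moves", "body": {
  "motion": [
    {"xyz":[0,0,30],"twist":0,"jaw":0.8},
    {"xyz":[0,0,50],"twist":0,"jaw":0.8},
    {"xyz":[0,0,50],"twist":0,"jaw":0.7}
  ]
}}

```text
time: 30.08
ee_pos: [0.4648, 0.1516, 0.0641]
tcp_rot: [-179.9, -0.2, 173.2]
wrist_force: [-0.1, -0.2, 0.7]
opening: 0.0725
grasp_force: 0.0
```

```bash
cat > fing.py <<'E'
from h import *
a=np.radians(83.4);ex=np.array([np.cos(a),np.sin(a)]);ey=np.array([-np.sin(a),np.cos(a)])
C=np.median([cloud("scene",camera("scene")[1])*1e3 for _ in range(4)],0)
d=C[...,:2]-[465.4,151.8];X,Y,Z=d@ex,d@ey,C[...,2]
k=(abs(Y)<22)&(X>-65)&(X<65)&(Z>45)&(Z<110)
for x0 in range(-60,60,6):
    j=k&(X>=x0)&(X<x0+6)
    if j.sum(): print(x0,j.sum(),"Z",np.percentile(Z[j],[0,10,50,100]).round(),"Y",Y[j].min().round(),Y[j].max().round())
print(sensors.get_obs()["ee_pos"])
E
python3 fing.py
```

```text
-54 30 Z [ 86.  89.  99. 109.] Y -5.0 9.0
-48 27 Z [ 78.  82.  94. 109.] Y -6.0 12.0
-42 13 Z [ 80.  85.  93. 110.] Y 8.0 13.0
-30 5 Z [76. 76. 80. 84.] Y 5.0 7.0
-24 17 Z [63. 65. 74. 84.] Y -2.0 18.0
-18 19 Z [45. 55. 66. 79.] Y -9.0 19.0
-12 31 Z [45. 48. 51. 73.] Y -11.0 22.0
-6 3 Z [49. 49. 49. 53.] Y 7.0 15.0
0 2 Z [45. 46. 47. 49.] Y 13.0 13.0
30 31 Z [ 79.  82.  94. 109.] Y -9.0 12.0
36 39 Z [ 79.  83.  94. 110.] Y -11.0 12.0
42 1 Z [99. 99. 99. 99.] Y 9.0 9.0
48 1 Z [93. 93. 93. 93.] Y 7.0 7.0
[0.46661061 0.15217294 0.06687309]
```

Emit:
{"method": "apply_moves", "body": {
  "motion": [
    {"xyz":[0,0,2.5],"twist":0,"jaw":0.5},
    {"xyz":[0,0,2.5],"twist":0,"jaw":0.3},
    {"xyz":[0,0,2.5],"twist":0,"jaw":0.15},
    {"xyz":[0,0,1],"twist":0,"jaw":0.1},
    {"xyz":[0,0,-1],"twist":0,"jaw":0.05}
  ]
}}

```text
time: 30.9
ee_pos: [0.4661, 0.152, 0.067]
tcp_rot: [180.0, -0.0, 173.4]
wrist_force: [-1.0, -0.1, 0.3]
opening: 0.0449
grasp_force: 0.0
```

```bash
python3 fing.py; python3 restv.py | cut -c1-300
```

```text
-42 17 Z [ 84.  87.  98. 109.] Y -5.0 7.0
-36 29 Z [ 77.  80.  89. 108.] Y -6.0 10.0
-30 28 Z [ 73.  74.  95. 108.] Y -8.0 13.0
-24 7 Z [63. 63. 77. 90.] Y -12.0 11.0
-18 28 Z [45. 57. 70. 86.] Y -14.0 19.0
-12 35 Z [45. 47. 52. 81.] Y -11.0 20.0
-6 14 Z [48. 50. 57. 72.] Y -6.0 21.0
0 4 Z [46. 47. 49. 51.] Y 10.0 16.0
18 72 Z [ 72.  77.  91. 110.] Y -12.0 12.0
24 13 Z [ 79.  82.  99. 109.] Y 3.0 13.0
30 3 Z [ 94.  95.  97. 106.] Y 6.0 8.0
[0.46615303 0.15199463 0.06697976]
Y -24: 
Y -14: (-36, 55)(-36, 48)(-34, 30)(-30, 24)(-19, 14)(-18, 13)(-14, 8)(-13, 7)(-1, 4)(-7, 1)(-9, 0)(-9, -1)(-10, -2)(-12, -2)(-11, -4)
Y -6: (-36, 56)(-36, 55)(-33, 52)(-37, 52)(-34, 51)(-36, 51)(-35, 49)(-36, 48)(-38, 48)(-36, 48)(-37, 46)(-37, 44)(20, 43)(-37, 42)(-35, 39)(-37, 39)(-34, 36)(-36, 35)(-34, 35)(-35, 33)(-34, 30)(-35, 30)(-31, 25)(-6, 10)(-14, 8)(-12, 6)(-2, 5)(-10, 1)(-6, 0)(-10, -1)(-9, -2)(-11, -3)(-11, -5)
Y 6: (-35, 60)(-28, 58)(-26, 57)(-29, 56)(-34, 55)(-27, 55)(-31, 55)(-28, 54)(-35, 53)(-37, 53)(-29, 52)(-27, 52)(-30, 51)(-38, 51)(-34, 49)(-29, 49)(-30, 48)(-25, 47)(-37, 47)(19, 47)(-29, 45)(-33, 45)(-29, 44)(-25, 44)(-36, 43)(-31, 41)(-27, 41)(-37, 40)(-28, 40)(-23, 39)(-28, 39)(-30, 38)(-31, 38
Y 14: (-11, 30)(-13, 28)(-13, 27)(-7, 25)(-13, 25)(-15, 25)(-8, 23)(-16, 22)(-4, 21)(-11, 21)(-8, 20)(-4, 18)(-12, 18)(-1, 17)(-9, 17)(-6, 16)(-4, 16)(-17, 15)(-6, 13)(-7, 13)(-3, 12)(-7, 10)(-6, 10)(-10, 8)(-3, 5)(-2, 5)(1, 1)(-1, -2)
```

Emit:
{"method": "apply_moves", "body": {
  "motion": [
    {"xyz":[0,0,-1],"twist":0,"jaw":-0.15},
    {"xyz":[0,0,-2],"twist":0,"jaw":-0.35},
    {"xyz":[0,0,-3],"twist":0,"jaw":-0.5},
    {"xyz":[0,0,-5],"twist":0,"jaw":-0.6},
    {"xyz":[0,0,-8],"twist":0,"jaw":-0.62}
  ]
}}

```text
time: 31.92
ee_pos: [0.4661, 0.152, 0.075]
tcp_rot: [-180.0, -0.0, 173.4]
wrist_force: [0.2, 0.4, -0.2]
opening: 0.0163
grasp_force: 0.0
```

Emit:
{"method": "apply_moves", "body": {
  "motion": [
    {"xyz":[0,0,-2],"twist":0,"jaw":-0.62},
    {"xyz":[0,0,-2],"twist":0,"jaw":-0.62}
  ]
}}

```text
time: 32.17
ee_pos: [0.4662, 0.1521, 0.0771]
tcp_rot: [180.0, 0.0, 173.4]
wrist_force: [-0.8, -0.4, -0.4]
opening: 0.0163
grasp_force: 0.0
```

```bash
python3 fing.py; python3 restv.py | cut -c1-400
```

```text
-24 42 Z [ 63.  65.  97. 110.] Y -13.0 13.0
-18 34 Z [ 57.  59.  83. 109.] Y -14.0 15.0
-12 33 Z [ 45.  46.  50. 110.] Y -11.0 15.0
-6 60 Z [49. 58. 67. 91.] Y -20.0 20.0
0 31 Z [46. 49. 56. 94.] Y -21.0 21.0
6 34 Z [ 84.  86.  97. 109.] Y -2.0 11.0
12 5 Z [ 79.  81.  87. 110.] Y 8.0 12.0
18 2 Z [ 94.  95.  97. 100.] Y 6.0 8.0
[0.46606429 0.15197885 0.07678966]
Y -24: (-3, 17)(-3, 15)(-1, 12)(-1, 11)(-2, 10)(-1, 8)(0, 5)(0, 4)
Y -14: (-22, 57)(-22, 55)(-21, 50)(-22, 48)(-22, 45)(-20, 37)(-16, 32)(-5, 20)(-2, 18)(-4, 18)(-20, 16)(-17, 16)(-3, 15)(-19, 13)(-2, 13)(-18, 13)(-2, 11)(-1, 9)(-14, 8)(-1, 7)(-13, 7)(1, 4)(2, 2)(-9, 0)(-10, 0)(-5, -1)(-10, -2)(-10, -3)(-11, -5)
Y -6: (-22, 60)(-20, 59)(8, 59)(-21, 57)(-22, 56)(9, 54)(-19, 54)(-21, 54)(-22, 53)(8, 52)(-22, 51)(-21, 49)(-23, 47)(-20, 47)(8, 46)(-22, 45)(9, 44)(-19, 43)(-21, 43)(-23, 42)(-22, 42)(8, 41)(-22, 40)(9, 39)(8, 38)(-20, 37)(-17, 33)(-16, 32)(-14, 29)(-5, 20)(-3, 17)(-19, 17)(-2, 16)(-2, 15)(-18, 15)(-19, 13)(-18, 13)(-1, 12)(-2, 11)(-1, 9)(-1, 9)(-1, 7)(-13, 7)(-1, 5)(-11, 5)(1, 4)(1, 3)(-8, 2)(-
Y 6: (15, 60)(-16, 59)(-13, 59)(8, 58)(10, 58)(-17, 58)(-22, 57)(14, 57)(7, 56)(-17, 55)(-13, 55)(6, 55)(10, 55)(-14, 55)(-20, 53)(-17, 52)(-15, 52)(9, 52)(11, 52)(-12, 52)(-21, 51)(6, 50)(-18, 49)(11, 49)(-14, 48)(-11, 48)(8, 47)(8, 46)(-19, 46)(12, 45)(8, 44)(-13, 44)(-11, 44)(-15, 44)(10, 43)(-19, 42)(-14, 42)(9, 42)(-1, 41)(-11, 41)(8, 41)(-16, 40)(-13, 40)(-20, 40)(-3, 39)(11, 39)(-15, 38)(9,
Y 14: (-1, 35)(-2, 32)(1, 31)(-7, 31)(0, 29)(-2, 29)(-6, 27)(-3, 27)(2, 24)(-6, 24)(-4, 24)(4, 21)(-4, 21)(3, 21)(-1, 21)(-4, 19)(-3, 17)(5, 17)(0, 17)(2, 16)(5, 16)(-2, 15)(-2, 15)(-16, 15)(1, 14)(-3, 14)(-16, 11)(-1, 9)(-11, 9)(2, 8)(0, 6)(0, 5)(1, 3)(-5, 3)(3, -1)
```

Emit:
{"method": "apply_moves", "body": {
  "motion": [
    {"xyz":[0,0,0],"twist":0,"jaw":-0.75},
    {"xyz":[0,0,0],"twist":0,"jaw":-0.9},
    {"xyz":[0,0,0],"twist":0,"jaw":-0.95},
    {"xyz":[0,0,0],"twist":0,"jaw":-0.95}
  ],
  "grip_force": 40
}}

```text
time: 33.08
ee_pos: [0.4663, 0.1522, 0.0773]
tcp_rot: [180.0, 0.0, 173.4]
wrist_force: [-0.6, 1.4, 4.9]
opening: 0.0079
grasp_force: 38.9
```

Emit:
{"method": "apply_moves", "body": {
  "motion": [
    {"xyz":[0,0,-15],"twist":0,"jaw":-0.95},
    {"xyz":[0,0,-50],"twist":0,"jaw":-0.95},
    {"xyz":[0,0,-60],"twist":0,"jaw":-0.95}
  ]
}}

```text
time: 33.45
ee_pos: [0.4669, 0.1521, 0.1393]
tcp_rot: [179.9, 0.2, 173.4]
wrist_force: [0.1, -0.6, -1.2]
opening: 0.0079
grasp_force: 38.6
```

```bash
cat > plate.py <<'E'
from h import *
o=sensors.get_obs();T=o["ee_pos"]*1e3;psi=np.radians(o["tcp_rot"][2])
C=np.median([cloud("scene",camera("scene")[1])*1e3 for _ in range(4)],0)
d=C[...,:2]-T[:2];L=np.stack([d@[np.cos(psi),np.sin(psi)],d@[np.sin(psi),-np.cos(psi)],C[...,2]-T[2]],-1)
k=(abs(L[...,0])<32)&(abs(L[...,1])<22)&(L[...,2]<25)&(L[...,2]>-45)
print(T.round(1),o["opening"])
for z0 in range(-45,25,4):
    j=k&(L[...,2]>=z0)&(L[...,2]<z0+4)
    if j.sum()>1: print(z0,j.sum(),"tx",np.percentile(L[j][:,0],[2,98]).round(),"ty",np.percentile(L[j][:,1],[2,25,50,75,98]).round(1))
E
python3 plate.py
```

```text
[466.9 152.1 139.3] 0.007863285083917211
-29 2 tx [14. 21.] ty [-2.7 -2.6 -2.5 -2.5 -2.4]
-25 18 tx [-23.  26.] ty [-3.8 -3.2 -2.6 -2.3  3.5]
-21 20 tx [-22.  26.] ty [-4.4 -4.  -3.6 -2.6  4.2]
-17 19 tx [-17.  25.] ty [-5.6 -4.4 -4.  -3.3  5.3]
-13 17 tx [-17.  22.] ty [-4.6 -3.9 -3.7 -3.3  1.7]
-9 18 tx [-16.  20.] ty [-6.2 -5.  -4.5 -3.7  1.6]
-5 10 tx [-10.  19.] ty [-6.7 -5.6 -4.4 -3.3  1. ]
-1 9 tx [-1. 19.] ty [-8.5 -5.3 -4.1 -1.5  3.1]
3 15 tx [-4. 16.] ty [-13.6 -12.2  -5.5  -0.8   4.1]
7 9 tx [ 2. 13.] ty [-17.8 -11.7  -9.4   3.1   8.7]
11 14 tx [-2. 13.] ty [-18.2 -16.4 -10.4   3.9   8.1]
15 16 tx [-5. 13.] ty [-18.8 -17.1 -13.2  -9.3   5.2]
19 15 tx [-2. 13.] ty [-19.2 -17.7 -12.3   4.   16.3]
23 7 tx [ 8. 12.] ty [-14.2 -10.7  -6.4   2.5   6.1]
```

```bash
python3 tgt.py 505 95 125 140,554 28.5 100 103.5, 554 28.5 65 103.5
```

```text
t 33.65 p [465.9 151.9 136.1] psi 173.4 q [18. -4. -9. 85. -0. 25.] open 7.9
[505.  95. 125. 140.] xyz [-45.4 -52.   11.1] twist 0.582 rows>= 4
[554.   28.5 100.  103.5] xyz [-80.3 -19.4  25. ] twist 0.637 rows>= 4
[554.   28.5  65.  103.5] xyz [ 0. -0. 35.] twist -0.0 rows>= 1
```

Emit:
{"method": "apply_moves", "body": {
  "motion": [
    {"xyz":[-45,-52,11],"twist":0.582,"jaw":-0.95},
    {"xyz":[-45,-52,11],"twist":0.582,"jaw":-0.95},
    {"xyz":[-45,-52,11],"twist":0.582,"jaw":-0.95},
    {"xyz":[-45,-52,11],"twist":0.582,"jaw":-0.95},
    {"xyz":[-45,-52,11],"twist":0.582,"jaw":-0.95}
  ]
}}

```text
time: 34.28
ee_pos: [0.5045, 0.0952, 0.1253]
tcp_rot: [-180.0, -0.0, 140.2]
wrist_force: [-0.2, 0.4, -0.9]
opening: 0.008
grasp_force: 38.5
```

Emit:
{"method": "apply_moves", "body": {
  "motion": [
    {"xyz":[-80,-19,25],"twist":0.637,"jaw":-0.95},
    {"xyz":[-80,-19,25],"twist":0.637,"jaw":-0.95},
    {"xyz":[-80,-19,25],"twist":0.637,"jaw":-0.95},
    {"xyz":[-80,-19,25],"twist":0.637,"jaw":-0.95},
    {"xyz":[-80,-19,40],"twist":0.637,"jaw":-0.95}
  ]
}}

```text
time: 34.9
ee_pos: [0.5545, 0.0294, 0.0861]
tcp_rot: [179.9, 0.0, 103.7]
wrist_force: [0.3, 0.1, -0.9]
opening: 0.0081
grasp_force: 38.5
```

Emit:
{"method": "apply_moves", "body": {
  "motion": [
    {"xyz":[0,0,20],"twist":0,"jaw":-0.95},
    {"xyz":[0,0,20],"twist":0,"jaw":-0.95}
  ]
}}

```text
time: 35.15
ee_pos: [0.5524, 0.0294, 0.0635]
tcp_rot: [-179.8, -0.0, 103.7]
wrist_force: [-0.2, 0.6, -0.7]
opening: 0.0082
grasp_force: 38.5
```

```bash
python3 tgt.py 554 28.5 65 103.5; python3 plate.py
cat > boxrel.py <<'E'
from h import *
C=np.median([cloud("scene",camera("scene")[1])*1e3 for _ in range(5)],0)
a=np.radians(13.5);ex=np.array([np.cos(a),np.sin(a)]);ey=np.array([-np.sin(a),np.cos(a)])
d=C[...,:2]-[555.2,30.3];X,Y,Z=d@ex,d@ey,C[...,2]
k=(abs(X)<12)&(abs(Y)<35)&(Z>29)&(Z<80)
for z0 in range(28,80,4):
    j=k&(Z>=z0)&(Z<z0+4)
    if j.sum()>2: print(z0,j.sum(),"boxX",np.percentile(X[j],[5,50,95]).round(1),"boxY",np.percentile(Y[j],[2,98]).round(1))
k=(abs(X)<40)&(abs(Y)<22)&(Z>6)&(Z<20)&(X<-15);print("front x",np.median(X[k]).round(1),k.sum())
# yaw of plate face: fit X vs Y
k=(abs(X)<10)&(abs(Y)<22)&(Z>38)&(Z<62);m=X<np.median(X[k])+2;j=k&m;print("face slope deg",np.degrees(np.polyfit(Y[j],X[j],1)[0]).round(1))
k=(X>-35)&(X<-20)&(abs(Y)<26)&(Z>6)&(Z<18);print("front slope deg",np.degrees(np.polyfit(Y[k],X[k],1)[0]).round(1))
E
python3 boxrel.py
```

```text
t 35.15 p [552.4  29.4  63.5] psi 103.7 q [ 3.  6. -7. 77.  0. 79.] open 8.2
[554.   28.5  65.  103.5] xyz [-1.2  1.3 -1.5] twist 0.004 rows>= 1
[552.4  29.4  63.5] 0.00821717849785362
-45 54 tx [-30.  31.] ty [-18.3  -6.2   0.4  11.1  13.8]
-41 19 tx [-32.  32.] ty [-21.5 -17.5  -6.    4.4  15.9]
-37 6 tx [-12.  17.] ty [10.8 11.4 12.  12.6 13.3]
-33 2 tx [25. 27.] ty [6.4 6.9 7.5 8.  8.6]
-25 5 tx [-22.  15.] ty [-3.1 -2.6 -1.9 -1.7 -1.3]
-21 19 tx [-24.  20.] ty [-4.8 -3.8 -3.2 -2.2  0.3]
-17 16 tx [-24.  21.] ty [-4.3 -4.  -3.1 -2.5  0.9]
-13 19 tx [-23.  22.] ty [-5.1 -4.2 -3.1 -2.5  2. ]
-9 18 tx [-20.  19.] ty [-6.3 -4.2 -3.8 -3.1  1.6]
-5 12 tx [-18.  14.] ty [-5.3 -4.3 -4.  -3.6  2.1]
-1 8 tx [-17.  13.] ty [-6.1 -5.2 -4.4 -4.2  1.9]
3 14 tx [-17.  15.] ty [-12.9  -9.4  -5.   -2.1   3.3]
7 10 tx [-12.  -1.] ty [-13.4 -10.8  -5.8   1.8   8. ]
11 9 tx [-12.   5.] ty [-16.9 -16.4 -11.5  -6.3   7.1]
15 13 tx [-11.   4.] ty [-18.9 -16.7 -16.3  -4.5   7.8]
19 11 tx [-11.   3.] ty [-19.7 -16.8 -12.2  -0.4   9.1]
23 6 tx [-11.   5.] ty [-19.1 -17.3 -14.3 -10.4  -5.5]
40 10 boxX [-6.4 -4.8 -3. ] boxY [-15.9  21.8]
44 20 boxX [-6.6 -5.3 -3.6] boxY [-25.   21.1]
48 18 boxX [-6.2 -5.2 -4.3] boxY [-24.2  20.6]
52 18 boxX [-6.8 -5.4 -0. ] boxY [-24.5  20.2]
56 16 boxX [-7.  -5.7  2.9] boxY [-19.6  18.5]
60 16 boxX [-7.6 -6.5 -3.8] boxY [-18.4  13.9]
64 5 boxX [-7.4 -6.2 -2.8] boxY [-18.1  13.3]
68 10 boxX [-11.7  -6.5  -0. ] boxY [-17.5  13.2]
72 6 boxX [-8.5 -0.7  2.9] boxY [-14.4 -10.3]
76 3 boxX [-8.8  0.2  4. ] boxY [-12.3 -10.9]
front x -27.1 55
face slope deg 0.4
front slope deg -0.3
```

Plate in the box frame: −x face at −5 (slot wall at −7), aligned within 0.5°. Correct +0.8 and insert with force watch.

Emit:
{"method": "apply_moves", "body": {
  "motion": [
    {"xyz":[1.5,0.8,4],"twist":0,"jaw":-0.95},
    {"xyz":[1.5,0.8,10],"twist":0,"jaw":-0.95},
    {"xyz":[1.5,0.8,15],"twist":0,"jaw":-0.95},
    {"xyz":[1.5,0.8,18],"twist":0,"jaw":-0.95}
  ]
}}

```text
time: 36.1
ee_pos: [0.5541, 0.0308, 0.0473]
tcp_rot: [-180.0, -0.0, 103.5]
wrist_force: [0.6, -0.2, 0.5]
opening: 0.0077
grasp_force: 38.5
```

Emit:
{"method": "apply_moves", "body": {
  "motion": [
    {"xyz":[0,0,4],"twist":0,"jaw":-0.95},
    {"xyz":[0,0,7],"twist":0,"jaw":-0.95}
  ]
}}

```text
time: 36.35
ee_pos: [0.5543, 0.0308, 0.0406]
tcp_rot: [-180.0, 0.0, 103.5]
wrist_force: [0.2, 0.5, -0.7]
opening: 0.0082
grasp_force: 38.5
```

Emit:
{"method": "apply_moves", "body": {
  "motion": [
    {"xyz":[0,0,3],"twist":0,"jaw":-0.95},
    {"xyz":[0,0,5],"twist":0,"jaw":-0.95}
  ]
}}

```text
time: 36.6
ee_pos: [0.5543, 0.0309, 0.0357]
tcp_rot: [180.0, -0.0, 103.5]
wrist_force: [-0.1, -0.3, -0.6]
opening: 0.0082
grasp_force: 38.5
```

Emit:
{"method": "apply_moves", "body": {
  "motion": [
    {"xyz":[0,0,2.5],"twist":0,"jaw":-0.95},
    {"xyz":[0,0,4],"twist":0,"jaw":-0.95}
  ]
}}

```text
time: 36.85
ee_pos: [0.5543, 0.0308, 0.0317]
tcp_rot: [-180.0, 0.0, 103.5]
wrist_force: [1.0, 0.3, -0.4]
opening: 0.0081
grasp_force: 38.5
```

Emit:
{"method": "apply_moves", "body": {
  "motion": [
    {"xyz":[0,0,1],"twist":0,"jaw":-0.95},
    {"xyz":[0,0,2],"twist":0,"jaw":-0.95}
  ]
}}

```text
time: 37.1
ee_pos: [0.5543, 0.0308, 0.0299]
tcp_rot: [180.0, 0.0, 103.5]
wrist_force: [-0.1, 0.0, -0.8]
opening: 0.0082
grasp_force: 38.5
```

Emit:
{"method": "apply_moves", "body": {
  "motion": [
    {"xyz":[0,0,1],"twist":0,"jaw":-0.95},
    {"xyz":[0,0,2],"twist":0,"jaw":-0.95}
  ]
}}

```text
time: 37.35
ee_pos: [0.5543, 0.0308, 0.0279]
tcp_rot: [180.0, 0.0, 103.5]
wrist_force: [-0.1, -0.2, 0.1]
opening: 0.0081
grasp_force: 38.5
```

```bash
python3 boxrel.py
```

```text
28 6 boxX [-11.5  -7.6  -3. ] boxY [-14.8  14.9]
32 7 boxX [-10.2  -3.3   2.6] boxY [-14.2  -7. ]
36 4 boxX [-5.8  1.7  5.3] boxY [-11.4  -9.7]
40 5 boxX [-11.    2.7   9.2] boxY [-11.3  -9.5]
44 4 boxX [-11.1  -2.3   7.8] boxY [-11.1  -9.5]
48 3 boxX [-6.4  2.4  8.6] boxY [-11.   -9.8]
52 3 boxX [-6.1  1.4  7. ] boxY [-10.9 -10.3]
56 4 boxX [-7.3 -2.1  6.8] boxY [-11.1 -10. ]
60 5 boxX [-10.8   2.2   7. ] boxY [-10.6  -7. ]
64 5 boxX [-2.8  7.5  8.8] boxY [-10.5  -7.6]
72 7 boxX [-5.9  5.4  8. ] boxY [-13.2   9.5]
76 5 boxX [-5.7  3.9  9.4] boxY [-12.7   5. ]
front x -27.2 58
face slope deg 418.3
front slope deg -1.0
```

Emit:
{"method": "apply_moves", "body": {
  "motion": [
    {"xyz":[0,0,1],"twist":0,"jaw":-0.95},
    {"xyz":[0,0,1.5],"twist":0,"jaw":-0.95}
  ]
}}

```text
time: 37.85
ee_pos: [0.5545, 0.0308, 0.0267]
tcp_rot: [180.0, 0.0, 103.5]
wrist_force: [-0.4, -0.7, 4.4]
opening: 0.008
grasp_force: 38.8
```

Emit:
{"method": "apply_moves", "body": {
  "motion": [
    {"xyz":[0,0,1],"twist":0,"jaw":-0.95},
    {"xyz":[0,0,1.5],"twist":0,"jaw":-0.95}
  ]
}}

```text
time: 38.1
ee_pos: [0.5551, 0.0309, 0.0263]
tcp_rot: [179.9, 0.0, 103.5]
wrist_force: [-1.4, -0.6, 12.6]
opening: 0.0078
grasp_force: 40.4
```

On the floor, so release.

Emit:
{"method": "apply_moves", "body": {
  "motion": [
    {"xyz":[0,0,-1],"twist":0,"jaw":-0.8},
    {"xyz":[0,0,-1],"twist":0,"jaw":-0.6},
    {"xyz":[0,0,-1],"twist":0,"jaw":-0.4},
    {"xyz":[0,0,-1],"twist":0,"jaw":-0.3},
    {"xyz":[0,0,-20],"twist":0,"jaw":-0.3}
  ]
}}

```text
time: 38.72
ee_pos: [0.5532, 0.0308, 0.0441]
tcp_rot: [-179.8, -0.0, 103.5]
wrist_force: [-0.6, -0.9, -1.0]
opening: 0.0298
grasp_force: 0.0
```

Emit:
{"method": "apply_moves", "body": {
  "motion": [
    {"xyz":[0,0,-50],"twist":0,"jaw":-0.2},
    {"xyz":[50,0,-100],"twist":0,"jaw":0.2},
    {"xyz":[100,0,-130],"twist":0,"jaw":0.2},
    {"xyz":[150,-30,-130],"twist":0,"jaw":0.2},
    {"xyz":[150,-30,-130],"twist":0,"jaw":0.2}
  ]
}}

```text
time: 39.35
ee_pos: [0.4885, 0.1723, 0.1773]
tcp_rot: [179.9, -0.0, 103.8]
wrist_force: [0.8, -0.5, -0.4]
opening: 0.0515
grasp_force: 0.0
```

```bash
python3 boxrel.py; python3 tray.py
python3 - <<'E'
from h import *
s,_=camera("scene")
cv2.imwrite("pics/fin.png",cv2.resize(s[150:230,205:345,::-1],None,fx=5.6,fy=5.6,interpolation=cv2.INTER_CUBIC))
E
```

```text
28 12 boxX [-8.  -5.6 -3. ] boxY [-16.2  14.1]
32 17 boxX [-7.4 -4.5  2. ] boxY [-13.3  13.1]
36 4 boxX [-6.5 -5.  -2.4] boxY [-5.1  5.7]
40 10 boxX [-6.3 -2.4  2.9] boxY [-4.6  5.7]
front x -26.9 54
face slope deg 3.9
front slope deg -0.1
24 21 x [-18. -11.   9.] y [-49.  23.  41.]
28 25 x [-17. -12.  12.] y [-49. -31.  41.]
32 23 x [-17. -11.   8.] y [-49.  25.  40.]
36 61 x [-15.  -2.  11.] y [-47. -31.  44.]
```

View pics/fin.png

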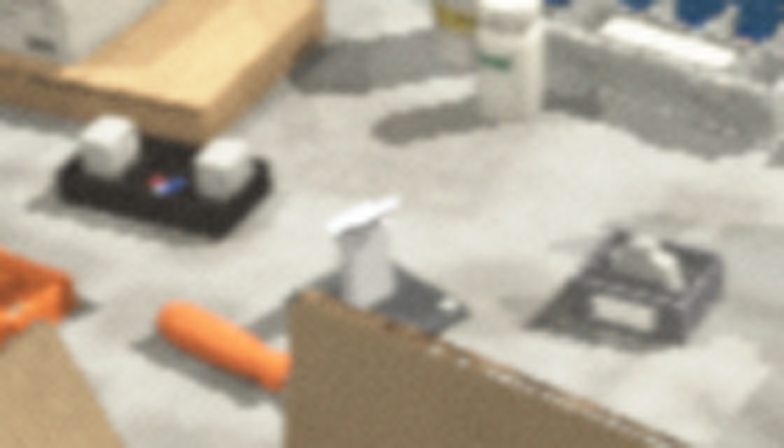

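The final picture shows both relays upright in the tray (px (224,176) and (245,180)). The terminal stands in the box's middle slot, narrow end up, top at about 43 mm (px (320,196)). Nothing else has moved.

```bash
python3 -c "
from workcell import bot
print(bot.job_done())"
```

```text
the job is handed in; nothing more can be done
None
```

I handed the job in at about 39 s: both relays stand upright on the tray floor, and the terminal block is fully down on its long edge in the file box's middle slot, narrow end up. Along the way, relay A knocked the sloping rest and tilted in the grip; I straightened it by pushing it against the tray's end wall.

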